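# Pack the show table into its carton

## Task

Finish packing the show carton, in which the amber glass insulator already stands in a corner: swing the desk lamp's arm well aside to either side (about a quarter turn from pointing at the robot) and leave it there, and put the long wooden case, the blue tin and the green glass insulator into the carton beside the amber one. All four must end standing upright and flat on the carton's floor; it is a tight fit, with the case along the free long wall and the other three in a row beside it. Set the glass down gently, and leave the mug, the blue showpiece, the booklets and the plaque where they stand.

Things in the scene. Friction and masses are not known exactly. Their poses are not given: they have to be found in the camera images.
- carton: Shallow open cardboard carton, fixed to the table. It may be turned any way. Outside 138 (its x) by 210 (its y) by 50 high; walls 5 thick, floor 5 thick; inside 128 (x) by 200 (y). Origin: centre of its underside, on the table; z up; its long sides run along its y axis.
- case: Long closed dark wooden case with a brass plate on top, 56 (its x) by 190 (its y) by 80 high, 0.4 to 0.65 kg, loose, standing upright. Origin: centre of its underside, z up. Grip it across its 56 mm width, near the top and firmly (about 50 N, or it pivots), with the fingertips above the carton's 50 mm rim. Once the tin stands beside it there is no room for fingers.
- green: Green glass insulator, bell-shaped solid of revolution standing on its skirt, loose, about 0.35 kg. Skirt 62 in diameter up to 40 above its base, narrowing to a straight round neck 36 in diameter from 64 to 104, top at 110. Origin: centre of its underside, z up. Gripped on the neck with the fingertips at 85 or more above its base, the fingers pass over the packed case and the carton's walls.
- amber: Amber glass insulator, the same shape and size as the green one, loose; at the start it already stands on the carton's floor in one corner, at about x -29, y +65 mm in the carton's frame. It may stay there. Origin: centre of its underside, z up.
- tin: Closed square blue tin with a steel-coloured lid and a pale band, 60 by 60 by 108 high, straight-sided, 0.3 to 0.55 kg, loose, upright. Origin: centre of its underside, z up; its sides are along its x and y. In the carton its sides must be parallel to the carton's.
- lamp: Lamp stand, fixed: dark round foot 110 in diameter and 14 high with an upright post 18 in diameter and 250 high. Origin: centre of its underside, at table height on the arm's swing axis (z up); foot and post do not turn. Its arm, a bar 14 wide at height 235, ends in a red shade 92 in diameter, hanging from 241 down to 169 above the table: at the start over or near the carton, in the gripper's way.
- lamp_arm (a joint): Angle (rad) of the lamp's arm about its upright post, from -1.75 to 1.75. 0: the arm points in -x, towards the robot; positive swings it to the robot's right (-y), negative to its left (+y): the head's centre lies at the post plus 210 mm x (-cos q, -sin q). Stiff: it stays where left; 2 to 3 N at the head moves it.
- lamp_grip (a point): Point on the black upright round grip (20 in diameter, 50 long, between 239 and 289 above the table) on top of the red lamp shade; the point is on the grip's axis at height 269. Pinch or push the grip from above to swing the arm.
- mug: White mug with a handle, 76 in diameter, 92 high; bystander. Origin: centre of its underside.
- showpiece: Large blue ceramic insulator, 75 in diameter, 132 high; bystander. Origin: centre of its underside.
- booklets: Stack of booklets with a green cover, 140 (x) by 100 (y) by 26; bystander. Origin: centre of its underside.
- plaque: Low wooden bar with a brass plate, 34 (x) by 110 (y) by 35 high; bystander. Origin: centre of its underside.

How it is judged:
At the end, for the whole second after the job is handed in: The case, both glass insulators and the tin all stand inside the carton's walls on its floor (underside less than 5 mm above the inner floor), upright within 0.1 rad and at rest, the lamp's arm is swung at least 1.1 rad to either side and still (x of case in the frame of carton between -0.042 and 0.042 m and y of case in the frame of carton between -0.012 and 0.012 m and z of each of case, green, amber, tin in the frame of carton below 0.01 m and angle between each of case, green, amber, tin's own z axis and vertical below 0.1 rad and linear speed of each of case, green, amber, tin below 0.02 m/s and x of green in the frame of carton between -0.04 and 0.04 m and y of green in the frame of carton between -0.076 and 0.076 m and x of amber in the frame of carton between -0.04 and 0.04 m and y of amber in the frame of carton between -0.076 and 0.076 m and x of tin in the frame of carton between -0.04 and 0.04 m and y of tin in the frame of carton between -0.076 and 0.076 m and (value of joint lamp_arm above 1.1 rad or value of joint lamp_arm below -1.1 rad) and velocity of joint lamp_arm between -0.05 and 0.05 rad/s); the robot touches nothing.
It fails at once if a bystander (mug, showpiece, booklets or plaque) was moved more than 20 mm (distance of any of mug, showpiece, booklets, plaque from where it was at the start of the episode above 0.02 m).
It fails at once if a glass insulator was pressed hard into the carton (over 60 N) (contact force between any of green, amber and carton above 60 N).
It fails at once if a glass insulator was dropped into the carton (moving faster than 0.5 m/s within 35 mm of its floor) ((z of green in the frame of carton below 0.04 m and x of green in the frame of carton between -0.064 and 0.064 m and y of green in the frame of carton between -0.1 and 0.1 m and linear speed of green above 0.5 m/s) or (z of amber in the frame of carton below 0.04 m and x of amber in the frame of carton between -0.064 and 0.064 m and y of amber in the frame of carton between -0.1 and 0.1 m and linear speed of amber above 0.5 m/s)).
It fails at once if a glass insulator was knocked over (angle between any of green, amber's own z axis and vertical above 0.8 rad).
It also fails if it takes over 72 s, if anything falls off the work surface, if the arm or the gripper's body presses on something with over 40 N, if the wrist force passes 120 N, or if a joint passes its speed limit or range.

## Robot

A 6-joint arm with a two-finger parallel gripper is mounted at the origin on the work surface. World frame = base frame: x ahead of the robot, y to its left, z up, the work surface at z = 0. Lengths are in m, angles in rad, forces in N, time in s.
With the tool pointing down it reaches from about 0.3 to 0.875 m from the base axis. Payload 6.4 kg.
Tool frame: the origin (TCP) lies midway between the tips of the shut fingers; the grasp point (between the pads) lies 19 mm behind it; z points along the fingers, y is the line along which they close (so a half turn about z gives the same grasp; the last joint's range is limited). The gripper opens to 88 mm and grips with 3 to 60 N. Pads are 18 mm wide; open, the fingers measure 123 mm over their backs; the gripper's body (75 mm by 187 mm) begins 45 mm behind the grasp point.
Start: joints at [1.076, 0.181, 1.607, -0, 1.354, -0.206], TCP at [0.164, 0.551, 0.214] pointing down, gripper open.
Joint ranges: [-2.99, 2.99], [-0.89, 2.07], [0.3, 2.58], [-1.14, 4.28], [0, 2.63], [-3.12, 3.12]. Speed limits (rad/s): [2.57, 2.57, 3.01, 3.14, 3.14, 3.14].

## Interface

Orientations are given as a 3x3 rotation matrix whose columns are the frame's x, y, z axes.
In Python, from plant import env gives the robot as it stands.
- The arm moves only by the tool play_rows, never from a script. Its argument "steps" is a list of rows, each a list of 3 entries, a list of its own where there are three numbers: the closure, from 0 (fully open) to 1 (shut), then the shift along the tool's x, y, z in mm, then the turn about the tool's z in degrees. In form: [[fingers, [x, y, z], turn], ...]. A call has exactly 8 rows; each row shifts and turns the commanded pose from where the row before left it, along the tool's axes as they then stand; what a row does not reach is not made up. A row lasts 1/12 s, in which the tool goes at most 41.7 mm and 7.16 degrees, less where a joint would pass 70% of its speed; a pose out of reach is approached as far as the arm can. A call is refused whole if a number of a shift passes 41.7 or a number of a turn 7.16, either way. A call with a gripper value outside its range is refused whole. The fingers move at their own pace and stop on an object; "newtons" is the grip in N (left out, the last holds). Time passes only in rows, so rows that do not move let the fingers close, or fill a call up. It gives the time, the measured TCP pose, the force, the opening and the grip force at its end, in the units of the state.
- env.get_state(): the state, without advancing time (a new reading comes with each control period).
- env.read_camera(name): name is "side" or "top"; returns a dict with "image" (420x560x3 uint8, blue, green, red), "K" (3x3 intrinsics, pixels), "cam_to_world" (4x4, takes a point from camera to world coordinates). Camera axes: x right, y up, looking along -z (the intrinsics and any distortion apply to the point x, -y, -z); pixel columns grow to the right and rows downward; lengths in m; the calibration is good to about 2 mm. A picture is of the moment at which its call begins. There is no depth.
- env.close_job(): hands the job in; it is judged then, once.
The state is a dict: "time_s": time; "joints": joint angles; "joint_vel": joint speeds; "joint_torque": joint torques, N m; "position": TCP position; "tool_rot": TCP orientation; "contact_force": force on the tool from outside, world axes, zero at the start; "torque": the same for the moment, N m; "grip_width": finger opening in m; "grasp_force": force on a finger pad.
Only numpy, scipy, OpenCV 4.12 (cv2) and the standard library are available. Lean on these libraries where they do the work, as an engineer would, in place of code of your own. Each camera call takes 0.05 s, during which the arm holds its last target. There are 200 camera calls.

## Working session

There is one attempt and no reset: what is moved stays moved. The work goes in short steps, Python scripts to look and compute and a tool call to move; the robot and the scene stay as the last step left them, time stands still between calls to the robot, and variables do not carry over. Pictures are saved under pics/ and viewed, at most 10 in all, crops included, and the job is handed in when it is done.

Besides the shell and the picture viewer there is one more tool, called after "Emit:" as name([rows], argument=value, ...), one row to a line, values as JSON. play_rows: Moves the arm, as the interface text tells. Its arguments: {"type":"object","properties":{"steps":{"type":"array"},"newtons":{"type":"number"}},"required":["steps"]}

```bash
ls; mkdir -p pics
python3 - <<'E'
from plant import env
import cv2,numpy as np
s=env.get_state();print({k:np.round(v,3).tolist() for k,v in s.items()})
for n in("side","top"):
    c=env.read_camera(n);cv2.imwrite(f"pics/{n}0.png",c["image"]);print(n,c["K"].tolist(),np.round(c["cam_to_world"],4).tolist(),[k for k in c])
E
```

```text
pics
{'time_s': 0.0, 'joints': [1.076, 0.182, 1.608, 0.0, 1.354, -0.206], 'joint_vel': [0.001, -0.003, 0.001, 0.001, 0.0, 0.001], 'joint_torque': [0.001, -43.388, -34.184, 0.07, 0.038, -0.0], 'position': [0.163, 0.551, 0.213], 'tool_rot': [[-0.959, 0.285, -0.001], [0.285, 0.959, -0.002], [0.0, -0.002, -1.0]], 'contact_force': [1.015, -0.185, 0.18], 'torque': [0.015, 0.024, 0.025], 'grasp_force': 0.0, 'grip_width': 0.088}
side [[503.0061342269757, 0.0, 273.345305205785], [0.0, 503.0061342269757, 209.77048441422522], [0.0, 0.0, 1.0]] [[0.9595, 0.1908, -0.2073, 0.2992], [-0.2811, 0.6, -0.749, -0.9856], [-0.0185, 0.7769, 0.6293, 1.0165], [0.0, 0.0, 0.0, 1.0]] ['image', 'K', 'cam_to_world']
top [[380.643111894654, 0.0, 279.2577623638064], [0.0, 380.643111894654, 206.21852041749915], [0.0, 0.0, 1.0]] [[-0.0065, 0.9905, -0.1375, 0.3981], [-0.9999, -0.0082, -0.012, 0.0164], [-0.013, 0.1374, 0.9904, 1.2953], [0.0, 0.0, 0.0, 1.0]] ['image', 'K', 'cam_to_world']
```

View pics/top0.png

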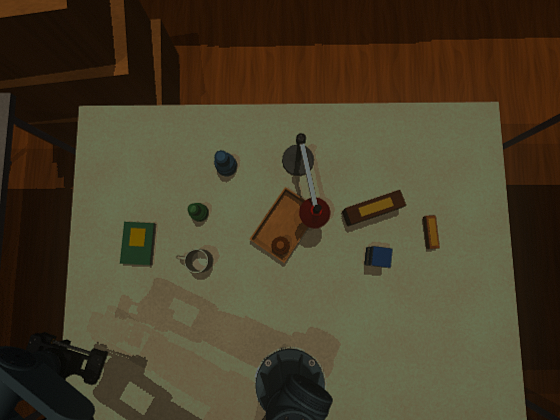

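View pics/side0.png

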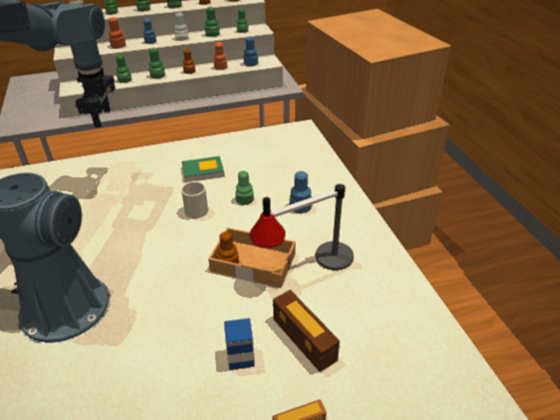

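The top view shows the carton at about (285,227), amber (281,244), shade (315,212), lamp foot (298,159), case (374,209), tin (379,257), green (198,212), mug (200,261) and showpiece (226,163). The side view agrees with this and shows the lamp grip at (266,205).

```bash
cat > h.py <<'E'
import numpy as np,cv2
from plant import env
def snap(n,save=None):
    c=env.read_camera(n)
    if save: cv2.imwrite(f"pics/{save}.png",c["image"])
    return c
def ray(c,uv):
    uv=np.atleast_2d(uv).astype(float);K=c["K"];T=c["cam_to_world"]
    d=np.c_[(uv[:,0]-K[0,2])/K[0,0],-(uv[:,1]-K[1,2])/K[1,1],-np.ones(len(uv))]
    return T[:3,3],d@T[:3,:3].T
def plane(c,uv,z):
    o,d=ray(c,uv);return o+d*((z-o[2])/d[:,2])[:,None]
def proj(c,p):
    T=c["cam_to_world"];q=(np.atleast_2d(p)-T[:3,3])@T[:3,:3];K=c["K"]
    return np.c_[K[0,2]+K[0,0]*q[:,0]/-q[:,2],K[1,2]-K[1,1]*q[:,1]/-q[:,2]]
def tri(c1,u1,c2,u2):
    A=[];b=[]
    for c,u in((c1,u1),(c2,u2)):
        o,d=ray(c,u);d=d[0]/np.linalg.norm(d[0]);P=np.eye(3)-np.outer(d,d);A.append(P);b.append(P@o)
    return np.linalg.lstsq(np.vstack(A),np.hstack(b),rcond=None)[0]
def blob(c,lo,hi,roi,k=3):
    x0,y0,x1,y1=roi;h=cv2.cvtColor(c["image"],cv2.COLOR_BGR2HSV)
    m=np.zeros(h.shape[:2],np.uint8);m[y0:y1,x0:x1]=cv2.inRange(h,np.array(lo),np.array(hi))[y0:y1,x0:x1]
    if k:m=cv2.morphologyEx(m,cv2.MORPH_CLOSE,np.ones((k,k),np.uint8))
    cs,_=cv2.findContours(m,cv2.RETR_EXTERNAL,cv2.CHAIN_APPROX_NONE)
    return max(cs,key=cv2.contourArea)[:,0,:] if cs else None
E
python3 - <<'E'
from h import *
t=snap("top");s=snap("side");ti,si=t["image"],s["image"]
def z(im,x0,y0,x1,y1,f):return cv2.resize(im[y0:y1,x0:x1],None,fx=f,fy=f,interpolation=cv2.INTER_CUBIC)
a=z(ti,180,120,440,280,3); b=z(si,200,160,360,380,2.6)
cv2.imwrite("pics/a.png",np.clip(a.astype(float)*1.6,0,255))
cv2.imwrite("pics/b.png",b)
for p in [(317,208),(298,150),(374,209),(360,213),(379,257),(198,212),(285,200),(265,235),(340,160)]:
    print(p,cv2.cvtColor(ti[p[1]:p[1]+1,p[0]:p[0]+1],cv2.COLOR_BGR2HSV)[0,0])
E
```

```text
(317, 208) [17 88 26]
(298, 150) [25 73 21]
(374, 209) [ 20 214 105]
(360, 213) [ 19 195  76]
(379, 257) [106 149  58]
(198, 212) [ 38 108  26]
(285, 200) [ 14 185  95]
(265, 235) [ 15 189  97]
(340, 160) [ 31  70 105][ WARN:0@3.131] global loadsave.cpp:1063 imwrite_ Unsupported depth image for selected encoder is fallbacked to CV_8U.
```

View pics/a.png

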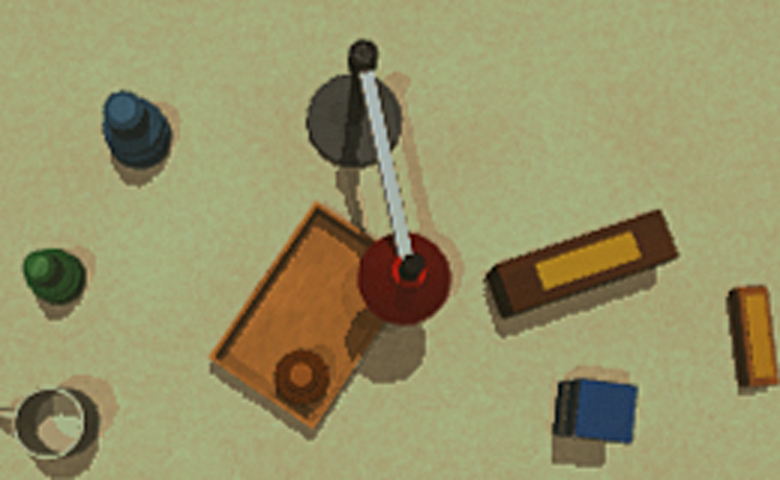

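View pics/b.png

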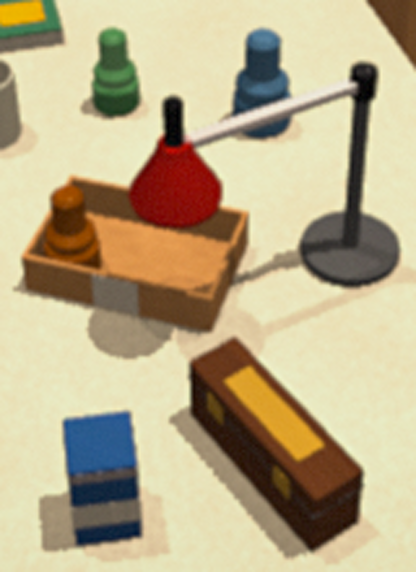

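Crop a is the top view at 3x. It shows the grip top at about (413,262), the tin lid at about (606,410), the brass plate at about (588,260), and carton corners at (318,205), (213,357) and (310,435). Crop b is the side view at 2.6x. It shows the grip at (174,100–140) and the foot at (350,245). Next I measure these with masks.

```bash
cat > m.py <<'E'
from h import *
np.set_printoptions(precision=4,suppress=True)
t=snap("top");s=snap("side")
print("grip tri",tri(t,(317.6,207.3),s,(266.9,199.5)))
def rect(c,ct,z):
    P=plane(c,ct,z)[:,:2]*1000
    (cx,cy),(w,h),a=cv2.minAreaRect(P.astype(np.float32));
    if w<h:w,h,a=h,w,a+90
    return np.round([cx,cy,w,h,(a+90)%180-90],1)   # angle of the long side from world x
b=blob(t,(15,170,85),(30,255,255),(350,185,410,230));print("plate top",rect(t,b,.08))
b=blob(s,(15,170,120),(30,255,255),(280,298,330,340));print("plate side",rect(s,b,.08))
b=blob(t,(100,140,65),(120,255,255),(360,240,400,275));print("tin lid top",rect(t,b,.108))
h=cv2.cvtColor(s["image"],cv2.COLOR_BGR2HSV);print(h[330,238],h[347,238],h[300,300],h[190,243])
b=blob(s,(100,150,110),(120,255,255),(220,315,260,345));print("tin lid side",b.min(0),b.max(0),rect(s,b,.108))
for n,rois in(("green",((185,195,212,226),(230,165,258,208),(35,90,0),(85,255,90),(40,90,20),(90,255,200))),):
    for c,r,lo,hi in((t,rois[0],rois[2],rois[3]),(s,rois[1],rois[4],rois[5])):
        b=blob(c,lo,hi,r);print(n,b.min(0),b.max(0),b.mean(0));m=cv2.moments(b);u=(m["m10"]/m["m00"],m["m01"]/m["m00"]);print(u,plane(c,u,.05)[0])
        P=plane(c,b,0.)[:,:2];d=np.linalg.norm(P-c["cam_to_world"][:2,3],axis=1);print("near",P[d.argmin()],"far@110",plane(c,b[d.argmax()],.11)[0])
b=blob(t,(0,0,0),(40,110,60),(280,142,316,178));print("foot",b.min(0),b.max(0),rect(t,b[b[:,1]>150],.014))
E
python3 m.py
```

```text
grip tri [ 0.5354 -0.074   0.2856]
plate top [ 564.  -278.4  108.    29.4  -72. ]
plate side [ 563.9 -278.2  115.    34.4  -71.7]
tin lid top [ 399.5 -257.     6.1    0.    -2.3]
[106 179 147] [106 189  62] [ 17  93 142] [ 56 108 135]
tin lid side [225 319] [251 341] [ 403.6 -287.3   54.5   54.3   82.1]
green [188 203] [207 220] [197.537  211.2407]
(197.61509433962263, 211.3446540880503) [0.5561 0.3016 0.05  ]
near [0.5427 0.2837] far@110 [0.5658 0.3187 0.11  ]
green [236 171] [252 203] [243.7875 188.0875]
(243.78442028985503, 189.18161231884056) [0.5563 0.2946 0.05  ]
near [0.5617 0.284 ] far@110 [0.5579 0.3108 0.11  ]
foot [282 142] [305 177] [724.  -16.3  99.2  71.7  11.4]
```

Emit:
play_rows([
  [0,[-15,-14,-8],0],
  [0,[-25,-23,-8],0],
  [0,[-28,-26,-8],0],
  [0,[-28,-26,-8],0],
  [0,[-28,-26,-8],0],
  [0,[-28,-26,-8],0],
  [0,[-28,-26,-8],0],
  [0,[-28,-26,-8],0],
], newtons=20)

```text
time_s: 0.97
position: [0.3085, 0.3054, 0.2783]
tool_rot: [[-0.959, 0.284, 0.001], [0.284, 0.959, 0.0], [-0.0, 0.0, -1.0]]
contact_force: [0.4, 0.1, 0.1]
grip_width: 0.0876
grasp_force: 0.0
```

Emit:
play_rows([
  [0,[-28,-26,-7],0],
  [0,[-28,-26,-7],0],
  [0,[-28,-26,-7],0],
  [0,[-28,-26,-7],0],
  [0,[-28,-26,-7],0],
  [0,[-28,-26,-7],0],
  [0,[-28,-26,-7],0],
  [0,[-28,-26,-7],0],
])

```text
time_s: 1.63
position: [0.4642, 0.0419, 0.3344]
tool_rot: [[-0.958, 0.285, 0.001], [0.285, 0.958, -0.0], [-0.001, 0.0, -1.0]]
contact_force: [0.8, 0.4, 0.3]
grip_width: 0.0878
grasp_force: 0.0
```

Emit:
play_rows([
  [0,[-28,-25,-5],0],
  [0,[-25,-23,-5],0],
  [0,[-20,-18,0],0],
  [0,[-14,-12,0],0],
  [0,[-9,-8,0],0],
  [0,[-7,-6,0],0],
  [0,[0,0,0],0],
  [0,[0,0,0],0],
])

```text
time_s: 2.3
position: [0.5359, -0.0732, 0.3436]
tool_rot: [[-0.959, 0.285, -0.001], [0.285, 0.959, 0.001], [0.001, 0.0, -1.0]]
contact_force: [-0.2, -0.2, -0.2]
grip_width: 0.0885
grasp_force: 0.0
```

Emit:
play_rows([
  [0,[0,0,15],0],
  [0,[0,0,20],0],
  [0,[0,0,20],0],
  [0,[0,0,18],0],
  [0,[0,0,12],0],
  [0,[0,0,7],0],
  [0,[0,0,0],0],
  [0,[0,0,0],0],
])

```text
time_s: 2.97
position: [0.5363, -0.0734, 0.2524]
tool_rot: [[-0.959, 0.284, 0.001], [0.284, 0.959, -0.0], [-0.001, 0.0, -1.0]]
contact_force: [-0.3, -0.9, -0.1]
grip_width: 0.0885
grasp_force: 0.0
```

Emit:
play_rows([
  [1,[0,0,0],0],
  [1,[0,0,0],0],
  [1,[0,0,0],0],
  [1,[0,0,0],0],
  [1,[0,0,0],0],
  [1,[0,0,0],0],
  [1,[0,0,0],0],
  [1,[0,0,0],0],
])

```text
time_s: 3.63
position: [0.5362, -0.0738, 0.2518]
tool_rot: [[-0.959, 0.285, 0.0], [0.285, 0.959, -0.0], [-0.0, -0.0, -1.0]]
contact_force: [-0.0, 0.1, 0.4]
grip_width: 0.0365
grasp_force: 0.0
```

Run:
```python
from h import *
t=snap("top");s=snap("side")
# post: foot centre, top view crop est, and post cap top
print(plane(t,(297.7,160),.014),plane(s,(200+350/2.6,160+246/2.6),.014),tri(t,(301,138.5),s,(340,187)))
st=env.get_state();g=st["position"];print(g,st["grip_width"],st["grasp_force"])
# arc plan in tool axes
```

```text
[[ 0.73667457 -0.03280616  0.014     ]] [[ 0.73849307 -0.03973992  0.014     ]] [ 0.73918457 -0.03433535  0.24815588]
[ 0.53619064 -0.07371757  0.25179416] 0.028781055805274167 0.0
```

Emit:
play_rows([
  [1,[0,0,0],0],
  [1,[0,0,0],0],
  [1,[0,0,0],0],
  [1,[0,0,0],0],
  [1,[0,0,0],0],
  [1,[0,0,0],0],
  [1,[0,0,0],0],
  [1,[0,0,0],0],
])

```text
time_s: 4.4
position: [0.536, -0.0739, 0.2517]
tool_rot: [[-0.959, 0.285, -0.001], [0.285, 0.959, -0.0], [0.0, -0.0, -1.0]]
contact_force: [-2.5, -2.2, 1.0]
grip_width: 0.0192
grasp_force: 20.0
```

Run:
```python
from h import *
st=env.get_state();print(st["position"],st["grip_width"],st["grasp_force"])
p=np.array([.7385,-.035]);q0=.188
w=np.array([.4]+[.7]+[1]*20+[.6,.3]);q=q0-1.6*np.r_[0,np.cumsum(w)/w.sum()]
h=p-.208*np.c_[np.cos(q),np.sin(q)];d=np.diff(h,axis=0)*1000
R=np.array([[-.959,.285],[.285,.959]]);c=np.round(np.cumsum(d@R.T,axis=0));print(np.diff(np.vstack([[0,0],c]),axis=0).astype(int).tolist())
```

```text
[ 0.53597565 -0.07388     0.25174638] 0.01918887140377359 20.000076591968536
[[3, 5], [4, 10], [5, 14], [5, 15], [3, 15], [2, 15], [1, 15], [0, 15], [-1, 15], [-2, 15], [-4, 15], [-4, 14], [-5, 14], [-7, 14], [-7, 13], [-9, 13], [-9, 12], [-10, 11], [-11, 10], [-12, 10], [-12, 9], [-13, 8], [-8, 4], [-4, 2]]
```

Emit:
play_rows([
  [1,[3,5,0],0],
  [1,[4,10,0],0],
  [1,[5,14,0],0],
  [1,[5,15,0],0],
  [1,[3,15,0],0],
  [1,[2,15,0],0],
  [1,[1,15,0],0],
  [1,[0,15,0],0],
])

```text
time_s: 5.07
position: [0.5429, 0.0338, 0.2515]
tool_rot: [[-0.958, 0.285, -0.002], [0.285, 0.958, 0.0], [0.002, -0.0, -1.0]]
contact_force: [-3.0, -1.6, -0.3]
grip_width: 0.0191
grasp_force: 20.0
```

Emit:
play_rows([
  [1,[-1,15,0],0],
  [1,[-2,15,0],0],
  [1,[-4,15,0],0],
  [1,[-4,14,0],0],
  [1,[-5,14,0],0],
  [1,[-7,14,0],0],
  [1,[-7,13,0],0],
  [1,[-9,13,0],0],
])

```text
time_s: 5.73
position: [0.6131, 0.1311, 0.2512]
tool_rot: [[-0.959, 0.285, -0.002], [0.285, 0.959, 0.0], [0.002, -0.0, -1.0]]
contact_force: [-2.2, -3.3, -1.0]
grip_width: 0.0191
grasp_force: 20.0
```

Emit:
play_rows([
  [1,[-9,12,0],0],
  [1,[-10,11,0],0],
  [1,[-11,10,0],0],
  [1,[-12,10,0],0],
  [1,[-12,9,0],0],
  [1,[-13,8,0],0],
  [1,[-8,4,0],0],
  [1,[-4,2,0],0],
])

```text
time_s: 6.4
position: [0.7083, 0.1719, 0.2511]
tool_rot: [[-0.959, 0.284, -0.001], [0.284, 0.959, 0.001], [0.001, 0.001, -1.0]]
contact_force: [-3.5, -0.2, -0.8]
grip_width: 0.0188
grasp_force: 20.0
```

Emit:
play_rows([
  [1,[0,0,0],0],
  [1,[0,0,0],0],
  [0,[0,0,0],0],
  [0,[0,0,0],0],
  [0,[0,0,0],0],
  [0,[0,0,0],0],
  [0,[0,0,0],0],
  [0,[0,0,0],0],
])

```text
time_s: 7.07
position: [0.7079, 0.1703, 0.2522]
tool_rot: [[-0.959, 0.285, 0.001], [0.285, 0.959, -0.0], [-0.001, 0.0, -1.0]]
contact_force: [-0.5, 0.2, 0.5]
grip_width: 0.0569
grasp_force: 0.0
```

```bash
cat >> h.py <<'E'
def plan(tgt,yaw=None,n=8,ramp=True,start=None):
    """tgt m world; yaw deg of tool y; prints rows (rounded, errors not accumulating)"""
    st=env.get_state();p,R=(np.array(st["position"]),np.array(st["tool_rot"]))
    a=np.degrees(np.arctan2(R[1,1],R[0,1]))
    if start is not None:p,a=np.array(start[0]),start[1]
    b=a if yaw is None else a+((yaw-a+90)%180-90)
    w=np.ones(n)
    if ramp:w[0]=w[-1]=.35;w[1]=w[-2]=.75
    f=np.cumsum(w)/w.sum();cp=p.copy();ca=a;rows=[]
    for k in f:
        t=np.radians(ca);y=np.array([np.cos(t),np.sin(t),0]);z=np.array([0,0,-1.]);x=np.cross(y,z)
        d=(p+(np.array(tgt)-p)*k-cp)*1000;s=np.round([d@x,d@y,d@z]);u=round(-(a+(b-a)*k-ca),0)
        rows.append([s.astype(int).tolist(),int(u)]);cp=cp+(s[0]*x+s[1]*y+s[2]*z)/1000;ca-=u
    print("n",n,"maxnorm",max(np.linalg.norm(r[0]) for r in rows));
    for i in range(0,n,8):print(rows[i:i+8])
    print("end",cp.round(4),round(ca,2))
    return cp,ca
E
python3 - <<'E'
from h import *
e=plan((.703,.165,.34),None,8)
plan((.564,-.278,.18),18.2,24,start=e)
E
```

```text
n 8 maxnorm 14.071247279470288
[[[0, 0, -5], 0], [[1, -1, -11], 0], [[0, -1, -14], 0], [[1, -1, -14], 0], [[0, -1, -14], 0], [[1, -1, -14], 0], [[0, -1, -11], 0], [[0, 0, -5], 0]]
end [0.7033 0.1654 0.3402] 73.44
n 24 maxnorm 22.715633383201094
[[[0, -7, 3], 1], [[0, -16, 5], 2], [[-1, -21, 7], 2], [[-1, -21, 7], 3], [[-3, -21, 8], 2], [[-3, -20, 7], 3], [[-4, -21, 7], 2], [[-6, -20, 7], 3]]
[[[-6, -20, 7], 2], [[-7, -20, 8], 3], [[-7, -19, 7], 2], [[-9, -19, 7], 3], [[-10, -19, 7], 2], [[-10, -18, 8], 3], [[-11, -18, 7], 2], [[-12, -17, 7], 3]]
[[[-12, -17, 7], 2], [[-14, -16, 7], 3], [[-14, -16, 8], 2], [[-14, -15, 7], 3], [[-16, -14, 7], 2], [[-15, -14, 7], 3], [[-13, -10, 6], 1], [[-6, -4, 2], 1]]
end [ 0.5641 -0.2784  0.1802] 18.44
```

Emit:
play_rows([
  [0,[0,0,-5],0],
  [0,[1,-1,-11],0],
  [0,[0,-1,-14],0],
  [0,[1,-1,-14],0],
  [0,[0,-1,-14],0],
  [0,[1,-1,-14],0],
  [0,[0,-1,-11],0],
  [0,[0,0,-5],0],
])

```text
time_s: 7.73
position: [0.7039, 0.1655, 0.3433]
tool_rot: [[-0.959, 0.285, 0.004], [0.285, 0.959, 0.0], [-0.004, 0.001, -1.0]]
contact_force: [-0.5, 0.0, 0.6]
grip_width: 0.088
grasp_force: 0.0
```

Emit:
play_rows([
  [0,[0,-7,3],1],
  [0,[0,-16,5],2],
  [0,[-1,-21,7],2],
  [0,[-1,-21,7],3],
  [0,[-3,-21,8],2],
  [0,[-3,-20,7],3],
  [0,[-4,-21,7],2],
  [0,[-6,-20,7],3],
])

```text
time_s: 8.4
position: [0.6578, 0.0224, 0.287]
tool_rot: [[-0.822, 0.569, -0.002], [0.569, 0.822, 0.0], [0.002, -0.001, -1.0]]
contact_force: [-0.1, -0.6, -0.1]
grip_width: 0.088
grasp_force: 0.0
```

Emit:
play_rows([
  [0,[-6,-20,7],2],
  [0,[-7,-20,8],3],
  [0,[-7,-19,7],2],
  [0,[-9,-19,7],3],
  [0,[-10,-19,7],2],
  [0,[-10,-18,8],3],
  [0,[-11,-18,7],2],
  [0,[-12,-17,7],3],
])

```text
time_s: 9.07
position: [0.6076, -0.137, 0.229]
tool_rot: [[-0.578, 0.816, -0.002], [0.816, 0.578, 0.001], [0.002, -0.001, -1.0]]
contact_force: [-0.7, -0.8, -1.2]
grip_width: 0.088
grasp_force: 0.0
```

Emit:
play_rows([
  [0,[-12,-17,7],2],
  [0,[-14,-16,7],3],
  [0,[-14,-16,8],2],
  [0,[-14,-15,7],3],
  [0,[-16,-14,7],2],
  [0,[-15,-14,7],3],
  [0,[-13,-10,6],1],
  [0,[-6,-4,2],1],
])

```text
time_s: 9.73
position: [0.5618, -0.2798, 0.1774]
tool_rot: [[-0.313, 0.95, -0.003], [0.95, 0.313, 0.002], [0.002, -0.003, -1.0]]
contact_force: [-0.2, -0.3, -0.8]
grip_width: 0.0878
grasp_force: 0.0
```

Run:
```python
from h import *
t=snap("top");s=snap("side")
a=cv2.resize(t["image"][150:280,180:400],None,fx=3.6,fy=3.6,interpolation=cv2.INTER_CUBIC)
cv2.imwrite("pics/c.png",np.clip(a.astype(float)*1.6,0,255).astype(np.uint8))
cv2.imwrite("pics/c_full_side.png",s["image"]);cv2.imwrite("pics/c_full_top.png",t["image"])
```

```text
(no output)
```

View pics/c.png

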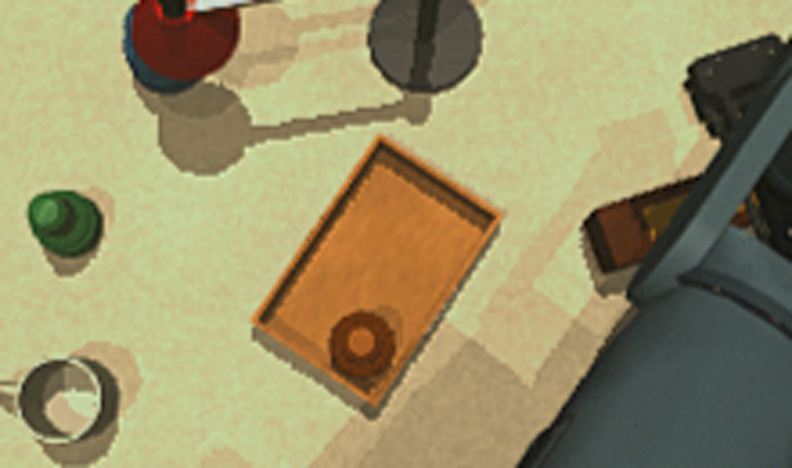

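Crop c (top view at 3.6x) has the lamp swung left over the showpiece and the carton free of it, with rim corners near (381,137), (504,213), (376,405) and (254,322). Amber is at (361,342).

```bash
cat >> h.py <<'E'
def carton(t,pr=True):
    b=blob(t,(8,150,45),(20,255,255),(245,180,325,268),3)
    P=plane(t,b,.05)[:,:2]*1000
    (cx,cy),(w,h),a=cv2.minAreaRect(P.astype(np.float32))
    if w<h:w,h,a=h,w,a+90
    if pr:print("carton",round(cx,1),round(cy,1),"size",round(w,1),round(h,1),"long dir",round(a,2))
    # robust edge lines
    c0=np.array([cx,cy]);t_=np.radians(a);L=np.array([np.cos(t_),np.sin(t_)]);N=np.array([-L[1],L[0]])
    q=(P-c0)@np.c_[L,N]
    out=[]
    for ax,half,oh in((0,w/2,h/2),(1,h/2,w/2)):
        for sg in(-1,1):
            m=(sg*q[:,ax]>half-5)&(abs(q[:,1-ax])<oh-12)
            f=np.polyfit(q[m,1-ax],q[m,ax],1);out.append(f)
    if pr:print("edges (slope deg, offset)",[(round(np.degrees(np.arctan(f[0])),2),round(f[1],1)) for f in out])
    return c0,a,out,q
E
python3 - <<'E'
from h import *
t=snap("top");c0,a,o,q=carton(t)
h=cv2.cvtColor(t["image"],cv2.COLOR_BGR2HSV)
print(h[245,281],h[245,275],h[225,285],h[220,300])
# amber: crop measured centre of skirt and knob
for uv,z in(((180+361/3.6,150+342/3.6),.115),((180+362/3.6,150+345/3.6),.045)):
    p=plane(t,uv,z)[0][:2]*1000-c0;y=np.array([-.832,.555]);x=np.array([.555,.832]);print("amber",p@x,p@y)
s=snap("side")
print("side corners proj",proj(s,np.c_[np.vstack([c0/1000+d for d in [(0,0)]]),[.05]]))
E
```

```text
carton 511.5 15.4 size 209.7 137.4 long dir 145.59
edges (slope deg, offset) [(np.float64(-0.26), np.float64(-103.6)), (np.float64(0.01), np.float64(103.3)), (np.float64(0.08), np.float64(-67.4)), (np.float64(-0.33), np.float64(67.3))]
[ 13 204 105] [ 11 200  60] [ 14 186 115] [ 14 185 121]
amber -28.26286456158451 65.81034756140221
amber -28.508137375317965 65.85193582296547
side corners proj [[251.92341607 249.16439707]]
```

View pics/c_full_side.png

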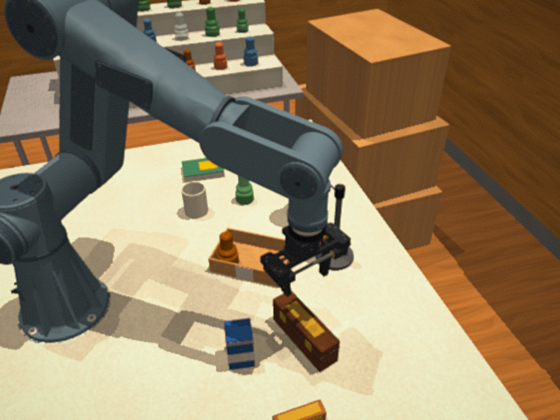

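The side view shows the open gripper above the case at (300,310), with the carton and amber undisturbed. Now I grasp the case.

Emit:
play_rows([
  [0,[1,2,8],0],
  [0,[0,1,18],0],
  [0,[0,0,25],0],
  [0,[0,0,25],0],
  [0,[0,0,20],0],
  [0,[0,0,14],0],
  [0,[0,0,8],0],
  [0,[0,0,5],0],
], newtons=50)

```text
time_s: 10.6
position: [0.5666, -0.2755, 0.0558]
tool_rot: [[-0.317, 0.948, -0.001], [0.948, 0.317, 0.001], [0.001, -0.001, -1.0]]
contact_force: [-0.2, -0.5, 0.7]
grip_width: 0.0881
grasp_force: 0.0
```

Emit:
play_rows([
  [0,[0,0,0],0],
  [1,[0,0,0],0],
  [1,[0,0,0],0],
  [1,[0,0,0],0],
  [1,[0,0,0],0],
  [1,[0,0,0],0],
  [1,[0,0,0],0],
  [1,[0,0,0],0],
])

```text
time_s: 11.27
position: [0.5666, -0.2765, 0.057]
tool_rot: [[-0.316, 0.949, 0.0], [0.949, 0.316, -0.0], [-0.0, 0.0, -1.0]]
contact_force: [-0.4, 0.4, 0.1]
grip_width: 0.0436
grasp_force: 0.0
```

Emit:
play_rows([
  [1,[0,0,0],0],
  [1,[0,0,0],0],
  [1,[0,0,-3],0],
  [1,[0,0,-8],0],
  [1,[0,0,-15],0],
  [1,[0,0,-20],0],
  [1,[0,0,-20],0],
  [1,[0,0,-20],0],
])

```text
time_s: 11.93
position: [0.5666, -0.2764, 0.1444]
tool_rot: [[-0.317, 0.949, 0.0], [0.949, 0.317, -0.0], [-0.0, 0.0, -1.0]]
contact_force: [0.5, -0.8, -0.3]
grip_width: -0.0
grasp_force: 0.0
```

Run:
```python
from h import *
c0=np.array([511.5,15.4]);a=np.radians(145.5);y=np.array([np.cos(a),np.sin(a)]);x=np.array([y[1],-y[0]])
g=c0+33.5*x;print(g,"x dir yaw",np.degrees(np.arctan2(x[1],x[0])))
e=plan((g[0]/1000,g[1]/1000,.185),55.5,24)
```

```text
[530.47460894  43.00822732] x dir yaw 55.5
n 24 maxnorm 15.132745950421556
[[[5, 1, -1], -1], [[11, 2, -1], -1], [[14, 4, -2], -2], [[13, 4, -2], -1], [[14, 4, -2], -2], [[14, 5, -1], -2], [[14, 5, -2], -1], [[13, 6, -2], -2]]
[[[13, 5, -2], -2], [[13, 7, -2], -1], [[13, 6, -1], -2], [[13, 7, -2], -2], [[12, 8, -2], -1], [[12, 7, -2], -2], [[12, 9, -2], -2], [[12, 8, -2], -1]]
[[[12, 9, -1], -2], [[11, 9, -2], -2], [[11, 9, -2], -1], [[11, 10, -2], -2], [[10, 10, -2], -2], [[10, 11, -2], -1], [[8, 8, -1], -1], [[3, 3, -1], -1]]
end [0.5302 0.0428 0.1854] 55.46
```

The fingers closed on nothing, so I look again.

Run:
```python
from h import *
t=snap("top");s=snap("side")
a=cv2.resize(t["image"][150:290,300:450],None,fx=2.6,fy=2.6);b=cv2.resize(s["image"][200:400,210:370],None,fx=2.4,fy=2.4)
H=max(a.shape[0],b.shape[0]);o=np.zeros((H,a.shape[1]+b.shape[1],3),np.uint8);o[:a.shape[0],:a.shape[1]]=np.clip(a*1.6,0,255);o[:b.shape[0],a.shape[1]:]=b
cv2.imwrite("pics/d.png",o);print(env.get_state()["grip_width"])
```

```text
0.0007054423112970909
```

View pics/d.png

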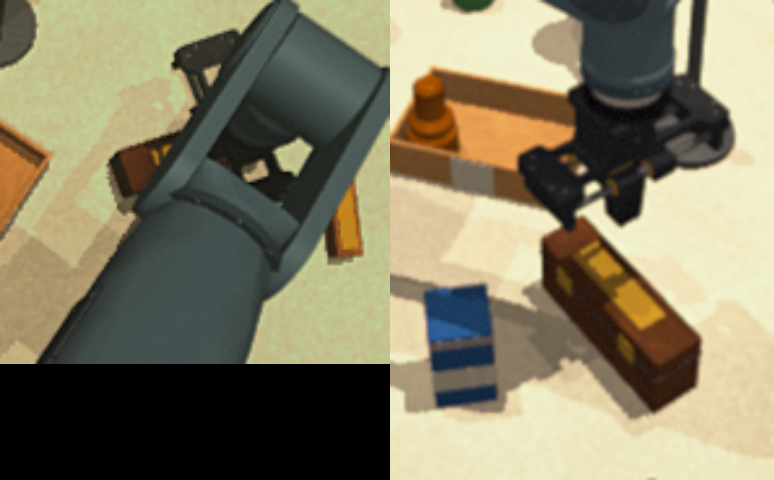

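Picture d has the shut gripper above the case's near end at crop (600,215), with the case upright and its plate centre at about (622,285). I check the projections next.

Run:
```python
from h import *
t=snap("top");s=snap("side");np.set_printoptions(precision=4,suppress=True)
p=np.array(env.get_state()["position"]);print(p,"tcp side",proj(s,p),"top",proj(t,p))
for c,n,r in((t,"top0",(350,185,410,230)),(s,"side0",(280,298,330,340))):
    c=dict(c);c["image"]=cv2.imread(f"pics/{n}.png");b=blob(c,(15,170,85 if n=="top0" else 120),(30,255,255),r);m=cv2.moments(b);u=np.array([m["m10"]/m["m00"],m["m01"]/m["m00"]]);print(n,u,b.min(0),b.max(0),plane(c,u,.08))
    if n=="top0":t0,u0=c,u
    else:print(tri(t0,u0,c,u))
b=blob(s,(15,150,120),(30,255,255),(280,298,335,345));print(b.min(0),b.max(0))
print("case corners expected side",proj(s,[[.564+sx*.095*.31+sy*.028*.95,-.278-sx*.095*.95+sy*.028*.31,.08] for sx in(-1,1) for sy in(-1,1)]))
```

```text
[ 0.5669 -0.2766  0.1436] tcp side [[306.0317 299.098 ]] top [[379.9289 202.4941]]
top0 [375.7315 206.3747] [359 197] [392 215] [[ 0.5638 -0.2788  0.08  ]]
side0 [305.0146 318.6546] [286 300] [324 337] [[ 0.5646 -0.2804  0.08  ]]
[ 0.5645 -0.2793  0.0785]
[303 316] [324 337]
case corners expected side [[271.6388 297.8348]
 [290.2826 287.8487]
 [320.4582 352.0314]
 [340.0975 339.7956]]
```

Run:
```python
from h import *
s=snap("side");h=cv2.cvtColor(s["image"],cv2.COLOR_BGR2HSV)
print("cols 270..326 step2; value, *=sat>150")
for r in range(268,312,2):print(r," ".join(f"{h[r,c,2]:3d}{'*' if h[r,c,1]>150 else ' '}" for c in range(270,328,2)))
p=np.array(env.get_state()["position"])
for z in(0,.02,.04):print(z,proj(s,p+[0,0,z]))
```

```text
cols 270..326 step2; value, *=sat>150
268  28   34   26   25   29   86  154*  92*  87*  39   21   30   29   21   25   24   23   23   28   22   30   25   40   53   41   39   45   41   34 
270  30   26   27   27   28   29   37   54   86  151  106   19   31   26   24   24   23   24   41   46   35   27   69  102   67   40   35   28   24 
272  31   30   26   29   22   21   27   55  118  240  207   37   29   27   23   29   41   58   44   26   23   37   86   93   92*  24   23   21   36 
274  28   30   29   29   25   24   25   27   63  133   72   20   24   25   20   38   48   31   27   20   36   44   65   76   68*  16   33  113  223 
276  26   35   27   29   29   28   26   27   25   20   19   19   55   26   24   57*  40   26   31   39   40   29   36  192  150   86  181  243  245 
278  24   28   32   37   31   30   27   28   29   22   67  177  241  154   27   71   79*  36   42   33   24   28   47  238  243  235  245  243  242 
280  25   27   30   54   38   37   50   33   35   27  152  251  248  192   48   62   83   61   25   25   29   24   65  245  244  243  243  242  242 
282  24   18   23  
[... 1617 characters left out ...]
1 
304 244  178   40*  56*  92*  97*  99* 100*  94*  95* 171* 174* 109* 101* 156*  97*  43* 145  245  243  242  242  242  242  241  242  242  241  242 
306 244  217   38*  48*  60*  94*  92*  74*  88*  99* 128* 101* 111* 165* 192* 174*  86*  45* 142  243  244  242  242  241  241  241  242  242  241 
308 243  238   36   42*  44*  54*  57*  55*  58*  90* 100* 119* 189* 189* 189* 191* 171*  76*  42* 144  243  242  240  239  241  241  241  241  241 
310 243  238   36*  44   43*  58*  49*  53*  43*  58*  98* 104* 176* 189* 190* 188* 191* 167*  72*  44* 145  244  244  242  242  243  241  242  241 
0 [[305.66625434 299.36930967]]
0.02 [[305.86253155 293.42073226]]
0.04 [[306.06325325 287.33745543]]
```

Run:
```python
from h import *
snap("side","e1")
```

Emit:
play_rows([
  [0,[0,0,0],0],
  [0,[0,0,0],0],
  [0,[0,0,0],0],
  [0,[0,0,0],0],
  [0,[0,0,0],0],
  [0,[0,0,0],0],
  [0,[0,0,0],0],
  [0,[0,0,0],0],
])

```text
time_s: 12.9
position: [0.5666, -0.2764, 0.1428]
tool_rot: [[-0.317, 0.949, 0.0], [0.949, 0.317, -0.0], [-0.0, 0.0, -1.0]]
contact_force: [0.8, 0.9, 0.3]
grip_width: 0.0516
grasp_force: 0.0
```

Run:
```python
from h import *
snap("side","e2")
a=cv2.imread("pics/e1.png");b=cv2.imread("pics/e2.png")
f=lambda i:cv2.resize(i[220:345,255:355],None,fx=4,fy=4,interpolation=cv2.INTER_CUBIC)
cv2.imwrite("pics/e.png",np.clip(np.hstack([f(a),f(b)])*1.3,0,255).astype(np.uint8));print(env.get_state()["grip_width"])
```

```text
0.0558946126725781
```

View pics/e.png

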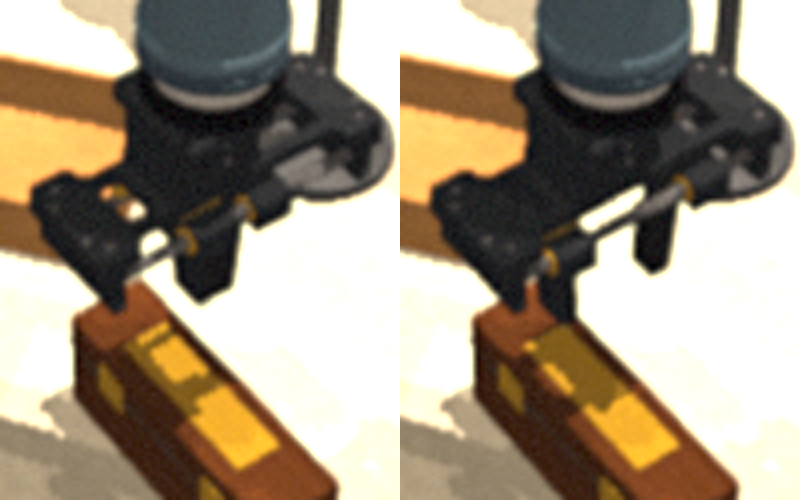

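Picture e shows the fingers sliding symmetrically: shut tips at side px (306,295), and a pair at 52 mm opening. They sit 20–25 mm higher than the reported TCP, which explains why they shut over the case. I'll probe the true tip height on the case lid.

Emit:
play_rows([
  [1,[0,0,0],0],
  [1,[0,0,5],0],
  [1,[0,0,10],0],
  [1,[0,0,15],0],
  [1,[0,0,20],0],
  [1,[0,0,20],0],
  [1,[0,0,10],0],
  [1,[0,0,3],0],
], newtons=10)

```text
time_s: 13.62
position: [0.5648, -0.2751, 0.0566]
tool_rot: [[-0.316, 0.949, -0.004], [0.949, 0.316, 0.003], [0.004, -0.003, -1.0]]
contact_force: [-0.2, 0.0, -0.4]
grip_width: 0.0066
grasp_force: 0.0
```

Emit:
play_rows([
  [1,[0,0,0],0],
  [1,[0,0,0],0],
  [1,[0,0,1],0],
  [1,[0,0,1],0],
  [1,[0,0,1],0],
  [1,[0,0,0],0],
  [1,[0,0,0],0],
  [1,[0,0,0],0],
])

```text
time_s: 14.28
position: [0.5667, -0.2764, 0.057]
tool_rot: [[-0.317, 0.949, 0.0], [0.949, 0.317, -0.0], [-0.0, 0.0, -1.0]]
contact_force: [0.6, 0.5, 0.6]
grip_width: 0.0007
grasp_force: 0.0
```

Emit:
play_rows([
  [1,[0,0,1],0],
  [1,[0,0,1],0],
  [1,[0,0,1],0],
  [1,[0,0,1],0],
  [1,[0,0,0],0],
  [1,[0,0,0],0],
  [1,[0,0,0],0],
  [1,[0,0,0],0],
])

```text
time_s: 14.95
position: [0.5668, -0.2765, 0.0555]
tool_rot: [[-0.317, 0.948, 0.0], [0.948, 0.317, -0.001], [-0.001, -0.0, -1.0]]
contact_force: [-6.8, 4.2, 17.9]
grip_width: 0.0006
grasp_force: 8.9
```

Run:
```python
from h import *
print(env.get_state()["position"],env.get_state()["contact_force"])
snap("side","f1");snap("top","f1t")
a=cv2.imread("pics/f1.png")
cv2.imwrite("pics/f.png",cv2.resize(a[250:375,255:355],None,fx=4,fy=4,interpolation=cv2.INTER_CUBIC))
```

```text
[ 0.5668359  -0.27651397  0.05553018] [-6.78038245  4.23073137 17.89295369]
```

View pics/f.png

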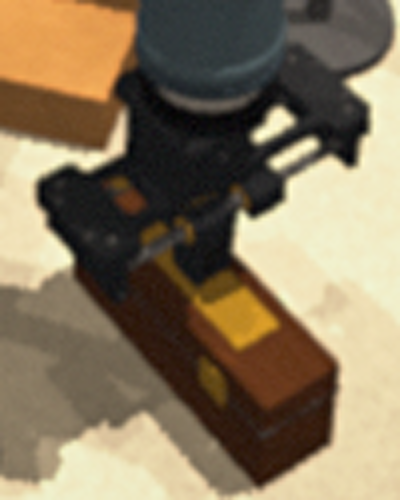

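Picture f shows the shut fingertips resting on the brass plate at crop (210,275). Contact came at TCP z of about 0.056, so the real tips are about 24 mm above the reported TCP. I'll correct for that and grasp.

Emit:
play_rows([
  [1,[0,0,-5],0],
  [0,[0,0,-8],0],
  [0,[-1,-1,-8],0],
  [0,[-1,-1,0],0],
  [0,[0,0,0],0],
  [0,[0,0,0],0],
  [0,[0,0,0],0],
  [0,[0,0,0],0],
], newtons=50)

```text
time_s: 15.72
position: [0.565, -0.2787, 0.0732]
tool_rot: [[-0.316, 0.949, -0.001], [0.949, 0.316, 0.001], [0.001, -0.001, -1.0]]
contact_force: [0.9, 0.0, -0.9]
grip_width: 0.0449
grasp_force: 0.0
```

Emit:
play_rows([
  [0,[0,0,0],0],
  [0,[0,0,0],0],
  [0,[0,0,0],0],
  [0,[0,0,6],0],
  [0,[0,0,12],0],
  [0,[0,0,12],0],
  [0,[0,0,8],0],
  [0,[0,0,5],0],
])

```text
time_s: 16.38
position: [0.5641, -0.278, 0.0282]
tool_rot: [[-0.317, 0.949, -0.003], [0.949, 0.317, 0.002], [0.003, -0.002, -1.0]]
contact_force: [0.4, -0.1, -0.0]
grip_width: 0.0884
grasp_force: 0.0
```

Emit:
play_rows([
  [0,[0,0,0],0],
  [1,[0,0,0],0],
  [1,[0,0,0],0],
  [1,[0,0,0],0],
  [1,[0,0,0],0],
  [1,[0,0,0],0],
  [1,[0,0,0],0],
  [1,[0,0,0],0],
])

```text
time_s: 17.05
position: [0.5652, -0.2793, 0.0314]
tool_rot: [[-0.316, 0.949, -0.0], [0.949, 0.316, -0.001], [-0.001, -0.0, -1.0]]
contact_force: [-3.3, -0.6, 5.3]
grip_width: 0.0557
grasp_force: 50.0
```

Emit:
play_rows([
  [1,[0,0,0],0],
  [1,[0,0,0],0],
  [1,[0,0,0],0],
  [1,[0,0,0],0],
  [1,[0,0,0],0],
  [1,[0,0,0],0],
  [1,[0,0,0],0],
  [1,[0,0,0],0],
])

```text
time_s: 17.72
position: [0.5652, -0.2793, 0.0314]
tool_rot: [[-0.317, 0.949, -0.0], [0.949, 0.317, -0.001], [-0.0, -0.0, -1.0]]
contact_force: [-3.0, -0.5, 5.7]
grip_width: 0.0558
grasp_force: 50.0
```

Emit:
play_rows([
  [1,[0,0,-3],0],
  [1,[0,0,-8],0],
  [1,[0,0,-15],0],
  [1,[0,0,-22],0],
  [1,[0,0,-25],0],
  [1,[0,0,-25],0],
  [1,[0,0,-22],0],
  [1,[0,0,-15],0],
])

```text
time_s: 18.38
position: [0.566, -0.2788, 0.1681]
tool_rot: [[-0.317, 0.948, 0.002], [0.948, 0.317, -0.001], [-0.001, 0.002, -1.0]]
contact_force: [0.5, 0.4, -5.7]
grip_width: 0.0551
grasp_force: 50.0
```

Run:
```python
from h import *
t=snap("top");carton(t)
c0=np.array([511.5,15.4]);a=np.radians(145.5);y=np.array([np.cos(a),np.sin(a)]);x=np.array([y[1],-y[0]])
g=c0+33.5*x;print(g,env.get_state()["position"],env.get_state()["grip_width"])
plan((g[0]/1000,g[1]/1000,.168),55.5,24)
```

```text
carton 511.5 15.4 size 209.7 137.4 long dir 145.59
edges (slope deg, offset) [(np.float64(-0.26), np.float64(-103.6)), (np.float64(0.2), np.float64(103.4)), (np.float64(0.08), np.float64(-67.4)), (np.float64(-0.19), np.float64(67.4))]
[530.47460894  43.00822732] [ 0.5672605  -0.27968033  0.17098279] 0.05579490270160678
n 24 maxnorm 15.556349186104045
[[[5, 1, 0], -1], [[11, 3, 0], -1], [[14, 3, 0], -2], [[14, 4, 0], -1], [[14, 4, 1], -2], [[14, 5, 0], -2], [[13, 5, 0], -1], [[14, 6, 0], -2]]
[[[13, 6, 0], -2], [[14, 6, 0], -1], [[13, 7, 0], -2], [[12, 7, 0], -2], [[13, 7, 1], -1], [[12, 8, 0], -2], [[12, 8, 0], -2], [[12, 9, 0], -1]]
[[[12, 9, 0], -2], [[11, 9, 0], -2], [[11, 10, 0], -1], [[11, 9, 1], -2], [[11, 11, 0], -2], [[10, 10, 0], -1], [[7, 8, 0], -1], [[4, 4, 0], -1]]
end [0.5305 0.0432 0.168 ] 55.48
```

Emit:
play_rows([
  [1,[5,1,0],-1],
  [1,[11,3,0],-1],
  [1,[14,3,0],-2],
  [1,[14,4,0],-1],
  [1,[14,4,1],-2],
  [1,[14,5,0],-2],
  [1,[13,5,0],-1],
  [1,[14,6,0],-2],
])

```text
time_s: 19.1
position: [0.5535, -0.1739, 0.1647]
tool_rot: [[-0.509, 0.861, -0.0], [0.861, 0.509, 0.0], [0.0, -0.0, -1.0]]
contact_force: [-0.6, -0.6, -5.2]
grip_width: 0.0553
grasp_force: 50.0
```

Emit:
play_rows([
  [1,[13,6,0],-2],
  [1,[14,6,0],-1],
  [1,[13,7,0],-2],
  [1,[12,7,0],-2],
  [1,[13,7,1],-1],
  [1,[12,8,0],-2],
  [1,[12,8,0],-2],
  [1,[12,9,0],-1],
])

```text
time_s: 19.77
position: [0.5404, -0.0583, 0.1638]
tool_rot: [[-0.69, 0.724, -0.0], [0.724, 0.69, -0.0], [-0.0, -0.0, -1.0]]
contact_force: [-0.2, 0.1, -4.6]
grip_width: 0.0554
grasp_force: 50.0
```

Emit:
play_rows([
  [1,[12,9,0],-2],
  [1,[11,9,0],-2],
  [1,[11,10,0],-1],
  [1,[11,9,1],-2],
  [1,[11,11,0],-2],
  [1,[10,10,0],-1],
  [1,[7,8,0],-1],
  [1,[4,4,0],-1],
])

```text
time_s: 20.43
position: [0.5284, 0.0457, 0.1628]
tool_rot: [[-0.826, 0.564, 0.0], [0.564, 0.826, 0.0], [0.0, 0.0, -1.0]]
contact_force: [-0.1, 0.2, -5.5]
grip_width: 0.0555
grasp_force: 50.0
```

Emit:
play_rows([
  [1,[0,0,0],0],
  [1,[0,0,0],0],
  [1,[0,0,0],0],
  [1,[0,0,0],0],
  [1,[0,0,0],0],
  [1,[0,0,0],0],
  [1,[0,0,0],0],
  [1,[0,0,0],0],
])

```text
time_s: 21.1
position: [0.5287, 0.0437, 0.1628]
tool_rot: [[-0.823, 0.567, -0.0], [0.567, 0.823, -0.0], [0.0, -0.0, -1.0]]
contact_force: [-0.6, -0.1, -5.8]
grip_width: 0.0554
grasp_force: 50.0
```

Run:
```python
from h import *
st=env.get_state();print(st["position"],np.degrees(np.arctan2(st["tool_rot"][1][1],st["tool_rot"][0][1])),st["contact_force"],st["torque"])
c0=np.array([511.5,15.4]);a=np.radians(145.5);y=np.array([np.cos(a),np.sin(a)]);x=np.array([y[1],-y[0]])
d=np.array(st["position"][:2])*1000-c0;print("carton frame",d@x,d@y)
t=snap("top","g1t");s=snap("side","g1")
b=blob(s,(15,150,110),(30,255,255),(200,200,330,260));P=plane(s,b,.08+.1681-.0314)*1000;r=cv2.minAreaRect(P[:,:2].astype(np.float32));print(r,cv2.contourArea(b))
```

```text
[0.52870471 0.04374401 0.16279148] 55.430013793817096 [-0.64379356 -0.08083573 -5.79122417] [-0.02956445  0.04780301  0.01113605]
carton frame 33.10389392774107 1.8753698208969383
((479.68603515625, -161.04568481445312), (59.990699768066406, 183.17977905273438), 72.59741973876953) 414.5
```

Emit:
play_rows([
  [1,[-1,0,5],0],
  [1,[-1,0,12],0],
  [1,[0,0,16],0],
  [1,[0,0,16],0],
  [1,[0,0,8],0],
  [1,[0,0,4],0],
  [1,[0,0,4],0],
  [1,[0,0,4],0],
])

```text
time_s: 21.87
position: [0.5308, 0.0427, 0.0939]
tool_rot: [[-0.824, 0.567, 0.001], [0.567, 0.824, -0.0], [-0.001, 0.0, -1.0]]
contact_force: [0.7, -0.8, -5.8]
grip_width: 0.0554
grasp_force: 50.0
```

Emit:
play_rows([
  [1,[0,0,4],0],
  [1,[0,0,4],0],
  [1,[0,0,4],0],
  [1,[0,0,4],0],
  [1,[0,0,4],0],
  [1,[0,0,4],0],
  [1,[0,0,4],0],
  [1,[0,0,4],0],
])

```text
time_s: 22.53
position: [0.5303, 0.0428, 0.0614]
tool_rot: [[-0.824, 0.567, 0.0], [0.567, 0.824, -0.0], [-0.0, -0.0, -1.0]]
contact_force: [0.0, 1.3, -4.9]
grip_width: 0.0554
grasp_force: 50.0
```

Emit:
play_rows([
  [1,[0,0,4],0],
  [1,[0,0,4],0],
  [1,[0,0,4],0],
  [1,[0,0,4],0],
  [1,[0,0,3],0],
  [1,[0,0,2],0],
  [1,[0,0,1],0],
  [1,[0,0,1],0],
])

```text
time_s: 23.2
position: [0.5304, 0.0429, 0.0387]
tool_rot: [[-0.824, 0.567, -0.0], [0.567, 0.824, 0.0], [0.0, 0.0, -1.0]]
contact_force: [1.0, 0.6, -5.0]
grip_width: 0.0556
grasp_force: 50.0
```

Emit:
play_rows([
  [1,[0,0,1],0],
  [1,[0,0,0],0],
  [1,[0,0,0],0],
  [1,[0,0,0],0],
  [1,[0,0,0],0],
  [1,[0,0,0],0],
  [1,[0,0,0],0],
  [1,[0,0,0],0],
])

```text
time_s: 23.87
position: [0.5304, 0.0429, 0.0379]
tool_rot: [[-0.824, 0.567, 0.0], [0.567, 0.824, -0.0], [-0.0, 0.0, -1.0]]
contact_force: [0.3, -0.4, -4.4]
grip_width: 0.0558
grasp_force: 50.0
```

Emit:
play_rows([
  [1,[0,0,1],0],
  [1,[0,0,1],0],
  [1,[0,0,0],0],
  [0,[0,0,0],0],
  [0,[0,0,0],0],
  [0,[0,0,0],0],
  [0,[0,0,0],0],
  [0,[0,0,0],0],
])

```text
time_s: 24.53
position: [0.5306, 0.0428, 0.036]
tool_rot: [[-0.824, 0.567, 0.001], [0.567, 0.824, -0.0], [-0.001, 0.0, -1.0]]
contact_force: [-0.0, 0.6, -0.0]
grip_width: 0.0869
grasp_force: 0.0
```

Emit:
play_rows([
  [0,[0,0,0],0],
  [0,[0,0,0],0],
  [0,[0,0,-5],0],
  [0,[0,0,-15],0],
  [0,[0,0,-25],0],
  [0,[0,0,-30],0],
  [0,[0,0,-30],0],
  [0,[0,0,-30],0],
])

```text
time_s: 25.2
position: [0.53, 0.0429, 0.1724]
tool_rot: [[-0.824, 0.567, -0.0], [0.567, 0.824, 0.0], [0.0, -0.0, -1.0]]
contact_force: [1.3, 0.2, -0.2]
grip_width: 0.0882
grasp_force: 0.0
```

Run:
```python
from h import *
t=snap("top","h1t");s=snap("side","h1")
def rect(c,ct,z):
    P=plane(c,ct,z)[:,:2]*1000
    (cx,cy),(w,h),a=cv2.minAreaRect(P.astype(np.float32));return np.round([cx,cy,w,h,(a+45)%90-45],1)
h=cv2.cvtColor(t["image"],cv2.COLOR_BGR2HSV)
print("top V profile",h[257,362:396,2].tolist(),h[257,362:396,0].tolist());print("col",h[240:276,380,2].tolist())
for lo in(45,50):
    b=blob(t,(95,100,lo),(125,255,255),(360,240,402,275),0);print("tin top",rect(t,b,.108),b.min(0),b.max(0))
for lo in(90,100,110):
    b=blob(s,(95,120,lo),(125,255,255),(215,312,265,345),0);print("tin side",rect(s,b,.108),b.min(0),b.max(0))
```

```text
top V profile [117, 118, 108, 20, 26, 45, 40, 24, 26, 33, 53, 70, 66, 65, 64, 64, 64, 63, 63, 64, 64, 65, 64, 65, 64, 63, 63, 62, 64, 76, 123, 113, 114, 117] [35, 24, 23, 98, 50, 24, 28, 83, 30, 38, 102, 108, 106, 105, 107, 107, 106, 106, 107, 106, 107, 107, 107, 107, 107, 106, 106, 106, 107, 100, 30, 27, 32, 34]
col [116, 116, 111, 108, 110, 119, 104, 55, 67, 65, 64, 65, 64, 65, 64, 65, 64, 63, 63, 64, 64, 64, 63, 64, 66, 63, 47, 76, 72, 71, 69, 69, 70, 68, 74, 93]
tin top [ 403.9 -282.9   56.3   57.9   -7.5] [372 247] [391 266]
tin top [ 403.9 -283.    55.8   57.7   -8. ] [372 247] [391 266]
tin side [ 403.7 -287.6   56.7   55.4   -8.2] [225 319] [251 342]
tin side [ 403.7 -287.6   56.7   55.4   -8.2] [225 319] [251 342]
tin side [ 403.7 -287.1   55.8   55.3   -8.5] [225 319] [251 341]
```

Run:
```python
from h import *
e=plan((.4038,-.285,.13),-8,24)
t=snap("top");s=snap("side")
```

```text
n 24 maxnorm 16.673332000533065
[[[-1, -5, 1], 1], [[-3, -12, 1], 2], [[-4, -15, 2], 3], [[-6, -15, 3], 3], [[-5, -15, 2], 3], [[-7, -14, 2], 3], [[-8, -14, 2], 2], [[-8, -14, 2], 3]]
[[[-8, -14, 2], 3], [[-9, -12, 2], 3], [[-10, -13, 2], 3], [[-11, -12, 2], 3], [[-11, -11, 3], 3], [[-12, -10, 2], 2], [[-12, -11, 2], 3], [[-13, -9, 2], 3]]
[[[-13, -9, 2], 3], [[-13, -8, 2], 3], [[-14, -8, 2], 3], [[-15, -7, 2], 3], [[-14, -6, 2], 2], [[-15, -5, 3], 3], [[-12, -4, 1], 2], [[-5, -1, 1], 1]]
end [ 0.4038 -0.2849  0.1299] -7.53
```

Emit:
play_rows([
  [0,[-1,-5,1],1],
  [0,[-3,-12,1],2],
  [0,[-4,-15,2],3],
  [0,[-6,-15,3],3],
  [0,[-5,-15,2],3],
  [0,[-7,-14,2],3],
  [0,[-8,-14,2],2],
  [0,[-8,-14,2],3],
], newtons=40)

```text
time_s: 26.07
position: [0.4873, -0.0633, 0.154]
tool_rot: [[-0.577, 0.817, -0.003], [0.817, 0.577, 0.001], [0.002, -0.002, -1.0]]
contact_force: [0.1, 0.4, 0.2]
grip_width: 0.0879
grasp_force: 0.0
```

Emit:
play_rows([
  [0,[-8,-14,2],3],
  [0,[-9,-12,2],3],
  [0,[-10,-13,2],3],
  [0,[-11,-12,2],3],
  [0,[-11,-11,3],3],
  [0,[-12,-10,2],2],
  [0,[-12,-11,2],3],
  [0,[-13,-9,2],3],
])

```text
time_s: 26.73
position: [0.4399, -0.1807, 0.137]
tool_rot: [[-0.211, 0.978, -0.003], [0.978, 0.211, 0.002], [0.002, -0.002, -1.0]]
contact_force: [-0.5, -0.2, 0.6]
grip_width: 0.0883
grasp_force: 0.0
```

Emit:
play_rows([
  [0,[-13,-9,2],3],
  [0,[-13,-8,2],3],
  [0,[-14,-8,2],3],
  [0,[-15,-7,2],3],
  [0,[-14,-6,2],2],
  [0,[-15,-5,3],3],
  [0,[-12,-4,1],2],
  [0,[-5,-1,1],1],
])

```text
time_s: 27.4
position: [0.3983, -0.2856, 0.1226]
tool_rot: [[0.136, 0.991, -0.002], [0.991, -0.136, 0.001], [0.001, -0.002, -1.0]]
contact_force: [0.6, -0.2, 0.8]
grip_width: 0.088
grasp_force: 0.0
```

Run:
```python
from h import *
st=env.get_state();print(st["position"],np.degrees(np.arctan2(st["tool_rot"][1][1],st["tool_rot"][0][1])))
plan((.4038,-.285,.051),-8,8)
t=snap("top","i1t");s=snap("side","i1")
# case in carton: plate in top view at z=.085
b=blob(t,(15,150,70),(32,255,255),(245,180,325,268),0)
h=cv2.cvtColor(t["image"],cv2.COLOR_BGR2HSV)
c0=np.array([511.5,15.4]);a=np.radians(145.5);y=np.array([np.cos(a),np.sin(a)]);x=np.array([y[1],-y[0]])
for lo in(16,18):
    b=blob(t,(lo,170,80),(32,255,255),(250,195,310,240),0)
    P=plane(t,b,.085)[:,:2]*1000;r=cv2.minAreaRect(P.astype(np.float32));d=np.array(r[0])-c0;print("plate",r,"carton",d@x,d@y)
    b=blob(s,(lo,170,120),(32,255,255),(200,200,320,290),0)
    P=plane(s,b,.085)[:,:2]*1000;r=cv2.minAreaRect(P.astype(np.float32));d=np.array(r[0])-c0;print("plate side",r,"carton",d@x,d@y)
```

```text
[ 0.39829501 -0.285571    0.12255959] -7.808210366227831
n 8 maxnorm 12.083045973594572
[[[0, 0, 4], 0], [[0, 1, 9], 0], [[0, 1, 11], 0], [[1, 1, 12], 0], [[0, 1, 11], 0], [[0, 0, 12], 0], [[0, 1, 9], 0], [[0, 0, 4], 0]]
end [ 0.4034 -0.2853  0.0506] -7.81
plate ((529.6270141601562, 44.23737716674805), (31.01127052307129, 109.48932647705078), 55.36808395385742) carton 34.03289161142487 1.3947231928929804
plate side ((541.0496826171875, 35.69039535522461), (35.6831169128418, 86.15816497802734), 55.78712844848633) carton 33.45897072325943 -12.860060831423086
plate ((529.6270141601562, 44.23737716674805), (31.01127052307129, 109.48932647705078), 55.36808395385742) carton 34.03289161142487 1.3947231928929804
plate side ((540.5216674804688, 36.033931732177734), (32.480377197265625, 84.89083862304688), 55.803401947021484) carton 33.443016981622605 -12.230328582747521
```

Emit:
play_rows([
  [0,[0,1,4],0],
  [0,[0,1,9],0],
  [0,[0,1,11],0],
  [0,[1,1,12],0],
  [0,[0,1,11],0],
  [0,[0,0,12],0],
  [0,[0,1,9],0],
  [0,[0,0,4],0],
])

```text
time_s: 28.17
position: [0.4056, -0.283, 0.0497]
tool_rot: [[0.131, 0.991, -0.002], [0.991, -0.131, 0.002], [0.002, -0.002, -1.0]]
contact_force: [-1.1, 0.5, 0.4]
grip_width: 0.0883
grasp_force: 0.0
```

Emit:
play_rows([
  [0,[0,0,0],0],
  [1,[0,0,0],0],
  [1,[0,0,0],0],
  [1,[0,0,0],0],
  [1,[0,0,0],0],
  [1,[0,0,0],0],
  [1,[0,0,0],0],
  [1,[0,0,0],0],
])

```text
time_s: 28.83
position: [0.4061, -0.2846, 0.0523]
tool_rot: [[0.131, 0.991, 0.0], [0.991, -0.131, -0.001], [-0.001, 0.0, -1.0]]
contact_force: [-3.3, 1.8, 5.2]
grip_width: 0.0594
grasp_force: 39.9
```

Emit:
play_rows([
  [1,[0,0,0],0],
  [1,[0,0,0],0],
  [1,[0,0,0],0],
  [1,[0,0,0],0],
  [1,[0,0,0],0],
  [1,[0,0,0],0],
  [1,[0,0,0],0],
  [1,[0,0,0],0],
])

```text
time_s: 29.5
position: [0.4062, -0.2846, 0.0523]
tool_rot: [[0.131, 0.991, 0.0], [0.991, -0.131, -0.001], [-0.001, 0.0, -1.0]]
contact_force: [-3.1, -0.0, 6.1]
grip_width: 0.0598
grasp_force: 39.9
```

Emit:
play_rows([
  [1,[0,0,-3],0],
  [1,[0,0,-8],0],
  [1,[0,0,-14],0],
  [1,[0,0,-20],0],
  [1,[0,0,-25],0],
  [1,[0,0,-25],0],
  [1,[0,0,-15],0],
  [1,[0,0,-10],0],
])

```text
time_s: 30.17
position: [0.4067, -0.2847, 0.174]
tool_rot: [[0.131, 0.991, 0.002], [0.991, -0.131, -0.002], [-0.001, 0.002, -1.0]]
contact_force: [0.4, 0.3, -5.4]
grip_width: 0.0597
grasp_force: 39.9
```

Run:
```python
from h import *
c0=np.array([511.5,15.4]);a=np.radians(145.5);y=np.array([np.cos(a),np.sin(a)]);x=np.array([y[1],-y[0]])
g=(c0-29*x-66*y)/1000;print(g)
plan((g[0],g[1],.172),-34.5,16)
```

```text
[ 0.54946655 -0.04588247]
n 16 maxnorm 20.396078054371138
[[[6, 3, 0], 1], [[14, 5, 0], 1], [[18, 7, 0], 2], [[19, 7, 0], 2], [[18, 6, 1], 2], [[19, 5, 0], 2], [[19, 4, 0], 2], [[20, 4, 0], 1]]
[[[19, 4, 0], 2], [[19, 3, 0], 2], [[20, 2, 0], 2], [[19, 1, 1], 2], [[20, 1, 0], 2], [[19, 0, 0], 2], [[15, 0, 0], 1], [[7, -1, 0], 1]]
end [ 0.5492 -0.0455  0.172 ] -34.54
```

Emit:
play_rows([
  [1,[6,3,0],1],
  [1,[14,5,0],1],
  [1,[18,7,0],2],
  [1,[19,7,0],2],
  [1,[18,6,1],2],
  [1,[19,5,0],2],
  [1,[19,4,0],2],
  [1,[20,4,0],1],
])

```text
time_s: 30.83
position: [0.4771, -0.163, 0.17]
tool_rot: [[0.353, 0.936, -0.002], [0.936, -0.353, 0.001], [0.001, -0.002, -1.0]]
contact_force: [0.3, -0.9, -4.8]
grip_width: 0.0599
grasp_force: 39.9
```

Emit:
play_rows([
  [1,[19,4,0],2],
  [1,[19,3,0],2],
  [1,[20,2,0],2],
  [1,[19,1,1],2],
  [1,[20,1,0],2],
  [1,[19,0,0],2],
  [1,[15,0,0],1],
  [1,[7,-1,0],1],
])

```text
time_s: 31.5
position: [0.5487, -0.0431, 0.1689]
tool_rot: [[0.567, 0.824, -0.001], [0.824, -0.567, 0.001], [0.0, -0.002, -1.0]]
contact_force: [-0.8, -0.2, -4.6]
grip_width: 0.0596
grasp_force: 39.9
```

Emit:
play_rows([
  [1,[0,0,0],0],
  [1,[0,0,0],0],
  [1,[0,0,0],0],
  [1,[0,0,0],0],
  [1,[0,0,0],0],
  [1,[0,0,0],0],
  [1,[0,0,0],0],
  [1,[0,0,0],0],
])

```text
time_s: 32.17
position: [0.5486, -0.0454, 0.1699]
tool_rot: [[0.567, 0.823, 0.0], [0.823, -0.567, -0.0], [0.0, 0.0, -1.0]]
contact_force: [-0.4, -0.4, -5.6]
grip_width: 0.0597
grasp_force: 39.9
```

```bash
cat >> h.py <<'E'
C0=np.array([511.5,15.4]);_a=np.radians(145.5);YC=np.array([np.cos(_a),np.sin(_a)]);XC=np.array([YC[1],-YC[0]])
def incarton(p):
    d=np.array(p[:2])*1000-C0;return np.round([d@XC,d@YC],1)
def where():
    st=env.get_state();R=st["tool_rot"];print("pos",np.round(st["position"],4),"yaw",round(np.degrees(np.arctan2(R[1][1],R[0][1])),2),"carton",incarton(st["position"]),"F",np.round(st["contact_force"],1),"w",st["grip_width"])
E
python3 - <<'E'
from h import *
where()
s=snap("side","j1");dz=env.get_state()["position"][2]-.0523
# tin lid in side view at z=.108+dz
for lo in(90,100):
    b=blob(s,(95,120,lo),(125,255,255),(240,180,350,300),0);P=plane(s,b,.108+dz)[:,:2]*1000;r=cv2.minAreaRect(P.astype(np.float32));print(r,incarton(np.array(r[0])/1000))
E
```

```text
pos [ 0.5486 -0.0454  0.1699] yaw -34.57 carton [-29.1 -65. ] F [-0.4 -0.4 -5.6] w 0.059731624097736476
((554.8019409179688, -62.09282302856445), (27.23632049560547, 17.356409072875977), 73.34891510009766) [-39.3 -79.6]
((554.0896606445312, -61.20189666748047), (28.662904739379883, 15.478413581848145), 56.18015670776367) [-39.  -78.5]
```

Emit:
play_rows([
  [1,[0,1,5],0],
  [1,[0,0,12],0],
  [1,[0,0,15],0],
  [1,[0,0,13],0],
  [1,[0,0,8],0],
  [1,[0,0,4],0],
  [1,[0,0,4],0],
  [1,[0,0,4],0],
])

```text
time_s: 32.88
position: [0.5498, -0.0459, 0.1047]
tool_rot: [[0.567, 0.824, 0.001], [0.824, -0.567, -0.0], [0.0, 0.001, -1.0]]
contact_force: [0.3, -0.4, -3.9]
grip_width: 0.0598
grasp_force: 39.9
```

Emit:
play_rows([
  [1,[0,0,4],0],
  [1,[0,0,4],0],
  [1,[0,0,4],0],
  [1,[0,0,4],0],
  [1,[0,0,4],0],
  [1,[0,0,4],0],
  [1,[0,0,4],0],
  [1,[0,0,0],0],
])

```text
time_s: 33.55
position: [0.5488, -0.0456, 0.0758]
tool_rot: [[0.567, 0.824, -0.001], [0.824, -0.567, 0.0], [-0.0, -0.001, -1.0]]
contact_force: [-0.1, 0.3, -4.2]
grip_width: 0.0593
grasp_force: 39.9
```

Emit:
play_rows([
  [1,[0,0,4],0],
  [1,[0,0,4],0],
  [1,[0,0,4],0],
  [1,[0,0,2],0],
  [1,[0,0,2],0],
  [1,[0,0,1],0],
  [1,[0,0,1],0],
  [1,[0,0,0],0],
])

```text
time_s: 34.22
position: [0.5494, -0.0457, 0.0587]
tool_rot: [[0.567, 0.824, -0.0], [0.824, -0.567, 0.0], [-0.0, -0.0, -1.0]]
contact_force: [-0.3, 0.8, -4.5]
grip_width: 0.0597
grasp_force: 39.9
```

Emit:
play_rows([
  [1,[0,0,1],0],
  [1,[0,0,0],0],
  [1,[0,0,0],0],
  [0,[0,0,0],0],
  [0,[0,0,0],0],
  [0,[0,0,0],0],
  [0,[0,0,0],0],
  [0,[0,0,0],0],
])

```text
time_s: 34.88
position: [0.5499, -0.0459, 0.0582]
tool_rot: [[0.567, 0.824, 0.001], [0.824, -0.567, -0.0], [0.0, 0.001, -1.0]]
contact_force: [-0.4, -0.2, -0.3]
grip_width: 0.0881
grasp_force: 0.0
```

Emit:
play_rows([
  [0,[0,0,0],0],
  [0,[0,0,-5],0],
  [0,[0,0,-15],0],
  [0,[0,0,-25],0],
  [0,[0,0,-30],0],
  [0,[0,0,-30],0],
  [0,[0,0,-30],0],
  [0,[0,0,-15],0],
])

```text
time_s: 35.55
position: [0.5511, -0.0462, 0.2125]
tool_rot: [[0.567, 0.824, 0.006], [0.824, -0.567, -0.002], [0.002, 0.005, -1.0]]
contact_force: [0.0, 0.6, 0.2]
grip_width: 0.0881
grasp_force: 0.0
```

Run:
```python
from h import *
where();t=snap("top","k1t");s=snap("side","k1")
for c,r in((t,(185,195,212,226)),(s,(230,165,258,208))):
    b=blob(c,(35,80,0 if c is t else 20),(92,255,200),r,0);print(b.min(0),b.max(0))
    img=cv2.cvtColor(c["image"],cv2.COLOR_BGR2HSV)
    for row in range(r[1]+5,r[3],3):
        m=[(img[row,q,0]>35)&(img[row,q,1]>80) for q in range(r[0],r[2])];k=np.flatnonzero(m);print(row,(k.min()+r[0],k.max()+r[0]) if len(k) else None,end=" ")
    print()
```

```text
pos [ 0.5511 -0.0462  0.2125] yaw -34.54 carton [-28.3 -67.5] F [0.  0.6 0.2] w 0.08812093783769834
[187 203] [207 220]
200 None 203 (np.int64(193), np.int64(200)) 206 (np.int64(188), np.int64(205)) 209 (np.int64(188), np.int64(207)) 212 (np.int64(188), np.int64(207)) 215 (np.int64(189), np.int64(207)) 218 (np.int64(192), np.int64(205)) 221 None 224 None 
[236 186] [247 204]
170 None 173 None 176 (np.int64(255), np.int64(257)) 179 (np.int64(233), np.int64(233)) 182 None 185 (np.int64(242), np.int64(242)) 188 (np.int64(237), np.int64(244)) 191 (np.int64(236), np.int64(245)) 194 (np.int64(236), np.int64(246)) 197 (np.int64(236), np.int64(246)) 200 (np.int64(237), np.int64(246)) 203 (np.int64(240), np.int64(246)) 206 None
```

Run:
```python
from h import *
e=plan((.50,.13,.20),-80,16)
plan((.557,.305,.15),-105,16,start=e)
```

```text
n 16 maxnorm 13.379088160259652
[[[3, -4, 0], 1], [[6, -7, 1], 3], [[7, -11, 1], 3], [[7, -11, 1], 3], [[7, -11, 0], 3], [[5, -12, 1], 3], [[5, -12, 1], 4], [[5, -12, 1], 3]]
[[[3, -12, 1], 3], [[3, -13, 1], 3], [[2, -13, 1], 3], [[2, -12, 0], 4], [[1, -13, 1], 3], [[0, -13, 1], 3], [[-1, -10, 1], 2], [[0, -4, 0], 1]]
end [0.5002 0.1296 0.2   ] -79.54
n 16 maxnorm 14.177446878757825
[[[2, -4, 1], 1], [[5, -9, 3], 1], [[5, -11, 3], 2], [[6, -12, 4], 2], [[5, -12, 3], 1], [[4, -12, 4], 2], [[5, -12, 3], 2], [[4, -13, 4], 2]]
[[[3, -12, 4], 2], [[3, -13, 3], 1], [[3, -13, 4], 2], [[2, -12, 3], 2], [[2, -13, 4], 2], [[2, -13, 3], 1], [[0, -10, 3], 2], [[1, -4, 1], 0]]
end [0.5572 0.3045 0.15  ] -104.54
```

Emit:
play_rows([
  [0,[3,-4,0],1],
  [0,[6,-7,1],3],
  [0,[7,-11,1],3],
  [0,[7,-11,1],3],
  [0,[7,-11,0],3],
  [0,[5,-12,1],3],
  [0,[5,-12,1],4],
  [0,[5,-12,1],3],
], newtons=25)

```text
time_s: 36.32
position: [0.5226, 0.0435, 0.2001]
tool_rot: [[0.846, 0.534, -0.003], [0.534, -0.846, 0.0], [-0.002, -0.002, -1.0]]
contact_force: [0.1, 0.1, 0.1]
grip_width: 0.0884
grasp_force: 0.0
```

Emit:
play_rows([
  [0,[3,-12,1],3],
  [0,[3,-13,1],3],
  [0,[2,-13,1],3],
  [0,[2,-12,0],4],
  [0,[1,-13,1],3],
  [0,[0,-13,1],3],
  [0,[-1,-10,1],2],
  [0,[0,-4,0],1],
])

```text
time_s: 36.98
position: [0.4964, 0.1313, 0.1939]
tool_rot: [[0.984, 0.181, -0.003], [0.181, -0.984, 0.0], [-0.003, -0.001, -1.0]]
contact_force: [1.1, -0.2, -0.3]
grip_width: 0.0879
grasp_force: 0.0
```

Run:
```python
from h import *
where();t=snap("top","l1t");s=snap("side","l1")
# green in the side view (if visible), tin & amber & case in carton
for c,r in((t,(185,195,212,226)),(s,(230,165,258,208))):
    b=blob(c,(35,80,0 if c is t else 20),(92,255,200),r,3);print("green",b.min(0),b.max(0))
plan((.557,.305,.15),-105,16)
```

```text
pos [0.4964 0.1313 0.1939] yaw -79.6 carton [87.  78.1] F [ 1.1 -0.2 -0.3] w 0.08788181878935392
green [187 204] [192 217]
green [236 173] [252 204]
n 16 maxnorm 13.92838827718412
[[[2, -4, 1], 1], [[5, -9, 2], 1], [[6, -11, 4], 2], [[6, -12, 3], 2], [[5, -12, 3], 1], [[5, -12, 3], 2], [[4, -12, 3], 2], [[4, -12, 3], 2]]
[[[4, -12, 3], 2], [[3, -13, 3], 1], [[3, -13, 4], 2], [[3, -12, 3], 2], [[2, -13, 3], 2], [[2, -13, 3], 2], [[1, -10, 2], 1], [[0, -4, 1], 1]]
end [0.5568 0.3048 0.1503] -105.49
```

Emit:
play_rows([
  [0,[2,-4,1],1],
  [0,[5,-9,2],1],
  [0,[6,-11,4],2],
  [0,[6,-12,3],2],
  [0,[5,-12,3],1],
  [0,[5,-12,3],2],
  [0,[4,-12,3],2],
  [0,[4,-12,3],2],
])

```text
time_s: 37.75
position: [0.5276, 0.2172, 0.1726]
tool_rot: [[0.999, -0.046, -0.002], [-0.046, -0.999, -0.0], [-0.001, 0.001, -1.0]]
contact_force: [-0.3, 0.2, 0.6]
grip_width: 0.0883
grasp_force: 0.0
```

Emit:
play_rows([
  [0,[4,-12,3],2],
  [0,[3,-13,3],1],
  [0,[3,-13,4],2],
  [0,[3,-12,3],2],
  [0,[2,-13,3],2],
  [0,[2,-13,3],2],
  [0,[1,-10,2],1],
  [0,[0,-4,1],1],
])

```text
time_s: 38.42
position: [0.558, 0.3045, 0.1502]
tool_rot: [[0.963, -0.268, -0.002], [-0.268, -0.963, -0.0], [-0.002, 0.001, -1.0]]
contact_force: [-0.2, 0.6, 0.3]
grip_width: 0.0882
grasp_force: 0.0
```

Run:
```python
from h import *
where();t=snap("top","m1t");s=snap("side","m1");np.set_printoptions(precision=1,suppress=True)
# tin lid, case plate in carton, side & top views
for c,n,lo in((t,"top",45),(s,"side",90)):
    for nm,hs,z,r in(("tin",(95,125),.113,(250,180,330,265) if n=="top" else (200,200,310,290)),("plate",(17,32),.085,(250,195,310,240) if n=="top" else(200,200,320,290))):
        b=blob(c,(hs[0],120 if nm=="tin" else 170,lo if nm=="tin" else lo+30),(hs[1],255,255),r,0)
        if b is None:print(n,nm,None);continue
        q=cv2.minAreaRect((plane(c,b,z)[:,:2]*1000).astype(np.float32));print(n,nm,np.round(q[1],1),round(q[2],1),incarton(np.array(q[0])/1000))
# amber knob
h=cv2.cvtColor(t["image"],cv2.COLOR_BGR2HSV)
print("green tcp side px",proj(s,np.array(env.get_state()["position"])))
# side: green neck cols per row
m=cv2.inRange(cv2.cvtColor(s["image"],cv2.COLOR_BGR2HSV),np.array((35,80,20)),np.array((95,255,255)))
for r in range(172,206,3):
    k=np.flatnonzero(m[r,225:265])+225;print(r,k.min() if len(k) else None,k.max() if len(k) else None,end="; ")
o=np.hstack([np.clip(cv2.resize(t["image"][180:270,160:330],(680,360),interpolation=cv2.INTER_CUBIC)*1.6,0,255).astype(np.uint8)]);cv2.imwrite("pics/n_top.png",o)
b2=cv2.resize(s["image"][150:300,190:330],(560,600),interpolation=cv2.INTER_CUBIC);cv2.imwrite("pics/n_side.png",b2)
cv2.imwrite("pics/n.png",np.vstack([cv2.resize(o,(500,265)),cv2.resize(b2[140:],(500,411))[:330]]))
```

```text
pos [0.558  0.3045 0.1502] yaw -105.55 carton [264.6 125.4] F [-0.2  0.6  0.3] w 0.08824123257377262
top tin [57.3 56.9] 55.4 [-29.3 -62.7]
top plate [ 31.  110.4] 55.4 [34.  1.]
side tin [58.8 58.8] 55.0 [-32.3 -64.8]
side plate [ 33.5 112. ] 55.8 [33.6  1.3]
green tcp side px [[241.7 161.4]]
172 239 246; 175 238 247; 178 239 247; 181 239 247; 184 238 250; 187 236 251; 190 237 252; 193 236 252; 196 237 252; 199 236 252; 202 238 250; 205 None None;
```

View pics/n.png

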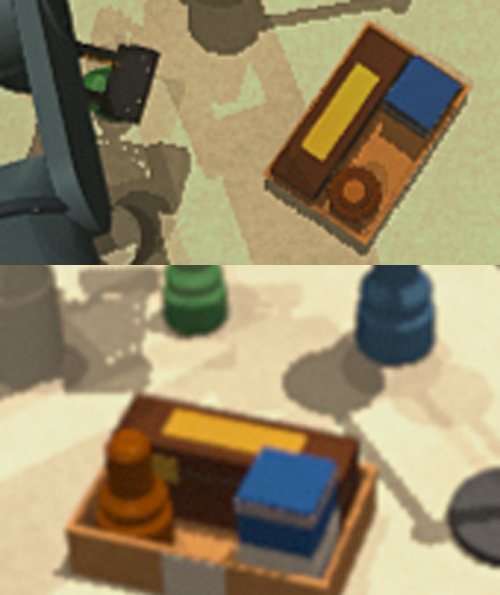

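Picture n shows the case along the far long wall, with the tin upright and square in the right end corner. Amber is at the left, and there is a free gap between amber and the tin. Now I grasp the green glass.

Emit:
play_rows([
  [0,[0,0,6],0],
  [0,[0,0,14],0],
  [0,[0,0,18],0],
  [0,[0,0,18],0],
  [0,[0,0,15],0],
  [0,[0,0,10],0],
  [0,[0,0,5],0],
  [0,[0,0,1],0],
], newtons=20)

```text
time_s: 39.18
position: [0.5575, 0.3035, 0.0637]
tool_rot: [[0.963, -0.268, -0.002], [-0.268, -0.963, -0.001], [-0.001, 0.001, -1.0]]
contact_force: [-0.5, -0.5, -0.3]
grip_width: 0.0879
grasp_force: 0.0
```

Emit:
play_rows([
  [0.2,[0,0,0],0],
  [0.4,[0,0,0],0],
  [0.45,[0,0,0],0],
  [0.48,[0,0,0],0],
  [0.5,[0,0,0],0],
  [0.5,[0,0,0],0],
  [0.5,[0,0,0],0],
  [0.5,[0,0,0],0],
])

```text
time_s: 39.85
position: [0.5582, 0.3041, 0.0649]
tool_rot: [[0.963, -0.268, 0.0], [-0.268, -0.963, 0.0], [0.0, -0.0, -1.0]]
contact_force: [0.2, 0.2, 0.4]
grip_width: 0.0438
grasp_force: 0.0
```

Emit:
play_rows([
  [0.53,[0,0,0],0],
  [0.55,[0,0,0],0],
  [0.57,[0,0,0],0],
  [0.59,[0,0,0],0],
  [0.7,[0,0,0],0],
  [1,[0,0,0],0],
  [1,[0,0,0],0],
  [1,[0,0,0],0],
])

```text
time_s: 40.52
position: [0.5581, 0.304, 0.0648]
tool_rot: [[0.963, -0.268, -0.0], [-0.268, -0.963, -0.0], [-0.0, 0.0, -1.0]]
contact_force: [-0.5, -0.8, 0.3]
grip_width: 0.0351
grasp_force: 20.0
```

Emit:
play_rows([
  [1,[0,0,0],0],
  [1,[0,0,-2],0],
  [1,[0,0,-5],0],
  [1,[0,0,-9],0],
  [1,[0,0,-13],0],
  [1,[0,0,-17],0],
  [1,[0,0,-20],0],
  [1,[0,0,-20],0],
], newtons=30)

```text
time_s: 41.18
position: [0.5581, 0.3042, 0.1527]
tool_rot: [[0.963, -0.268, 0.0], [-0.268, -0.963, 0.0], [0.0, -0.0, -1.0]]
contact_force: [0.3, 0.5, -3.8]
grip_width: 0.0351
grasp_force: 30.0
```

Emit:
play_rows([
  [1,[0,0,-18],0],
  [1,[0,0,-14],0],
  [1,[0,0,-9],0],
  [1,[0,0,-5],0],
  [1,[0,0,-2],0],
  [1,[0,0,0],0],
  [1,[0,0,0],0],
  [1,[0,0,0],0],
])

```text
time_s: 41.85
position: [0.5575, 0.3039, 0.1975]
tool_rot: [[0.963, -0.268, -0.002], [-0.268, -0.963, -0.001], [-0.002, 0.001, -1.0]]
contact_force: [0.4, 0.2, -3.9]
grip_width: 0.0349
grasp_force: 30.0
```

Run:
```python
from h import *
where();s=snap("side","o1")
m=cv2.inRange(cv2.cvtColor(s["image"],cv2.COLOR_BGR2HSV),np.array((35,80,20)),np.array((95,255,255)))
for r in range(130,185,3):
    k=np.flatnonzero(m[r,215:265])+215;print(r,k.min() if len(k) else None,k.max() if len(k) else None,end="; ")
p=np.array(env.get_state()["position"]);p[2]+=-.0648;print(proj(s,[p,p+[0,0,.02],p+[0,0,.04],p+[0,0,.1]]))
g=(C0-29*XC+.4*YC)/1000
plan((g[0],g[1],.195),55.5,24)
```

```text
pos [0.5575 0.3039 0.1975] yaw -105.55 carton [263.8 125.5] F [ 0.4  0.2 -3.9] w 0.034905470380952125
130 None None; 133 None None; 136 None None; 139 236 245; 142 236 245; 145 243 245; 148 236 246; 151 233 249; 154 234 249; 157 215 250; 160 216 250; 163 217 250; 166 218 250; 169 215 246; 172 None None; 175 None None; 178 None None; 181 None None; 184 None None; [[241.99747173 166.20424017]
 [241.62591642 160.85265525]
 [241.24832798 155.41417383]
 [240.07785769 138.55565747]]
n 24 maxnorm 15.132745950421556
[[[0, 5, 0], 0], [[1, 11, 0], 1], [[1, 14, 0], 1], [[2, 14, 0], 1], [[2, 15, 0], 1], [[2, 14, 1], 0], [[2, 14, 0], 1], [[2, 14, 0], 1]]
[[[3, 14, 0], 1], [[2, 14, 0], 1], [[3, 14, 0], 1], [[4, 14, 0], 0], [[3, 14, 0], 1], [[4, 14, 1], 1], [[3, 14, 0], 1], [[4, 14, 0], 1]]
[[[5, 13, 0], 1], [[4, 14, 0], 1], [[5, 14, 0], 0], [[4, 13, 0], 1], [[5, 14, 0], 1], [[6, 13, 0], 1], [[4, 10, 1], 1], [[2, 5, 0], 0]]
end [ 0.4948 -0.0088  0.1946] -124.55
```

Emit:
play_rows([
  [1,[0,5,0],0],
  [1,[1,11,0],1],
  [1,[1,14,0],1],
  [1,[2,14,0],1],
  [1,[2,15,0],1],
  [1,[2,14,1],0],
  [1,[2,14,0],1],
  [1,[2,14,0],1],
])

```text
time_s: 42.57
position: [0.5376, 0.2026, 0.1979]
tool_rot: [[0.929, -0.369, 0.0], [-0.369, -0.929, -0.0], [0.0, -0.0, -1.0]]
contact_force: [-1.4, 0.0, -4.2]
grip_width: 0.0352
grasp_force: 30.0
```

Emit:
play_rows([
  [1,[3,14,0],1],
  [1,[2,14,0],1],
  [1,[3,14,0],1],
  [1,[4,14,0],0],
  [1,[3,14,0],1],
  [1,[4,14,1],1],
  [1,[3,14,0],1],
  [1,[4,14,0],1],
])

```text
time_s: 43.23
position: [0.5145, 0.0904, 0.1968]
tool_rot: [[0.878, -0.479, 0.0], [-0.479, -0.878, -0.0], [0.0, -0.0, -1.0]]
contact_force: [0.1, -1.2, -5.4]
grip_width: 0.0351
grasp_force: 30.0
```

Emit:
play_rows([
  [1,[5,13,0],1],
  [1,[4,14,0],1],
  [1,[5,14,0],0],
  [1,[4,13,0],1],
  [1,[5,14,0],1],
  [1,[6,13,0],1],
  [1,[4,10,1],1],
  [1,[2,5,0],0],
])

```text
time_s: 43.9
position: [0.495, -0.0103, 0.1958]
tool_rot: [[0.822, -0.569, 0.0], [-0.569, -0.822, -0.0], [0.0, 0.0, -1.0]]
contact_force: [0.1, -0.2, -3.8]
grip_width: 0.035
grasp_force: 30.0
```

Emit:
play_rows([
  [1,[0,0,0],0],
  [1,[0,0,0],0],
  [1,[0,0,0],0],
  [1,[0,0,0],0],
  [1,[0,0,0],0],
  [1,[0,0,0],0],
  [1,[0,0,0],0],
  [1,[0,0,0],0],
])

```text
time_s: 44.57
position: [0.4955, -0.0084, 0.1958]
tool_rot: [[0.824, -0.567, -0.0], [-0.567, -0.824, 0.0], [-0.0, 0.0, -1.0]]
contact_force: [-0.2, -1.1, -3.8]
grip_width: 0.0352
grasp_force: 30.0
```

Run:
```python
from h import *
where();s=snap("side","p1");hs=cv2.cvtColor(s["image"],cv2.COLOR_BGR2HSV)
m=cv2.inRange(hs,np.array((35,80,20)),np.array((95,255,255)))
for r in range(195,250,3):
    k=np.flatnonzero(m[r,225:290])+225;print(r,k.min() if len(k) else None,k.max() if len(k) else None,end="; ")
p=np.array(env.get_state()["position"]);p[2]-=.0648;print(proj(s,[p,p+[0,0,.02],p+[0,0,.04],p+[0,0,.08]]))
a=cv2.inRange(hs,np.array((5,180,60)),np.array((14,255,255)))
print("amber rows")
for r in range(229,268,3):
    k=np.flatnonzero(a[r,205:250])+205;print(r,k.min() if len(k) else None,k.max() if len(k) else None,end="; ")
am=np.r_[(C0-28.5*XC+65.5*YC)/1000,.005];print(proj(s,[am,am+[0,0,.04],am+[0,0,.08],am+[0,0,.11]]))
```

```text
pos [ 0.4955 -0.0084  0.1958] yaw -124.52 carton [-28.7  -0.3] F [-0.2 -1.1 -3.8] w 0.035235074246918026
195 None None; 198 None None; 201 244 251; 204 244 251; 207 245 251; 210 246 251; 213 246 252; 216 237 255; 219 236 255; 222 236 256; 225 236 257; 228 236 257; 231 236 257; 234 236 257; 237 237 255; 240 241 251; 243 None None; 246 None None; 249 None None; [[246.9035902  234.07452483]
 [246.50961061 228.37326481]
 [246.10802899 222.56199627]
 [245.28116226 210.59644701]]
amber rows
229 227 233; 232 222 234; 235 221 232; 238 221 231; 241 220 231; 244 220 231; 247 217 237; 250 217 237; 253 217 238; 256 217 242; 259 218 238; 262 231 238; 265 None None; [[227.48545364 262.6616316 ]
 [226.39554266 252.45312774]
 [225.26574142 241.87099704]
 [224.39087676 233.67669551]]
```

Emit:
play_rows([
  [1,[0,0,4],0],
  [1,[0,0,8],0],
  [1,[0,0,12],0],
  [1,[0,0,12],0],
  [1,[0,0,10],0],
  [1,[0,0,8],0],
  [1,[0,0,6],0],
  [1,[0,0,4],0],
])

```text
time_s: 45.28
position: [0.4951, -0.0086, 0.1308]
tool_rot: [[0.824, -0.567, -0.001], [-0.567, -0.824, 0.0], [-0.001, 0.0, -1.0]]
contact_force: [-1.1, -0.0, -4.6]
grip_width: 0.0352
grasp_force: 30.0
```

Emit:
play_rows([
  [1,[0,0,3],0],
  [1,[0,0,3],0],
  [1,[0,0,3],0],
  [1,[0,0,3],0],
  [1,[0,0,3],0],
  [1,[0,0,3],0],
  [1,[0,0,3],0],
  [1,[0,0,3],0],
])

```text
time_s: 45.95
position: [0.4955, -0.0087, 0.1076]
tool_rot: [[0.824, -0.567, 0.0], [-0.567, -0.824, -0.0], [0.0, -0.0, -1.0]]
contact_force: [-0.5, 0.1, -3.3]
grip_width: 0.0351
grasp_force: 30.0
```

Emit:
play_rows([
  [1,[0,0,3],0],
  [1,[0,0,3],0],
  [1,[0,0,3],0],
  [1,[0,0,3],0],
  [1,[0,0,3],0],
  [1,[0,0,3],0],
  [1,[0,0,3],0],
  [1,[0,0,3],0],
])

```text
time_s: 46.62
position: [0.4955, -0.0087, 0.0835]
tool_rot: [[0.824, -0.567, -0.0], [-0.567, -0.824, -0.0], [-0.0, 0.0, -1.0]]
contact_force: [-0.7, 0.4, -3.7]
grip_width: 0.0351
grasp_force: 30.0
```

Emit:
play_rows([
  [1,[0,0,3],0],
  [1,[0,0,3],0],
  [1,[0,0,2],0],
  [1,[0,0,1],0],
  [1,[0,0,1],0],
  [1,[0,0,0],0],
  [1,[0,0,0],0],
  [1,[0,0,0],0],
])

```text
time_s: 47.28
position: [0.4956, -0.0087, 0.074]
tool_rot: [[0.824, -0.567, 0.0], [-0.567, -0.824, -0.0], [0.0, -0.0, -1.0]]
contact_force: [-0.1, -0.3, -4.0]
grip_width: 0.035
grasp_force: 30.0
```

Emit:
play_rows([
  [1,[0,0,1],0],
  [1,[0,0,1],0],
  [1,[0,0,1],0],
  [1,[0,0,0],0],
  [1,[0,0,0],0],
  [1,[0,0,0],0],
  [1,[0,0,0],0],
  [1,[0,0,0],0],
])

```text
time_s: 47.95
position: [0.4955, -0.0087, 0.0709]
tool_rot: [[0.824, -0.567, 0.0], [-0.567, -0.824, -0.0], [0.0, -0.0, -1.0]]
contact_force: [0.1, 1.1, -4.6]
grip_width: 0.0348
grasp_force: 30.0
```

Emit:
play_rows([
  [1,[0,0,1],0],
  [1,[0,0,0],0],
  [1,[0,0,0],0],
  [1,[0,0,0],0],
  [1,[0,0,0],0],
  [1,[0,0,0],0],
  [1,[0,0,0],0],
  [1,[0,0,0],0],
])

```text
time_s: 48.62
position: [0.4954, -0.0087, 0.0698]
tool_rot: [[0.824, -0.567, -0.0], [-0.567, -0.824, 0.0], [-0.0, 0.0, -1.0]]
contact_force: [0.4, -0.3, -4.3]
grip_width: 0.0347
grasp_force: 30.0
```

Emit:
play_rows([
  [1,[0,0,1],0],
  [1,[0,0,0],0],
  [1,[0,0,0],0],
  [0.55,[0,0,0],0],
  [0.5,[0,0,0],0],
  [0.4,[0,0,0],0],
  [0.35,[0,0,0],0],
  [0.35,[0,0,0],0],
])

```text
time_s: 49.28
position: [0.4956, -0.0087, 0.0688]
tool_rot: [[0.824, -0.567, 0.0], [-0.567, -0.824, -0.0], [0.0, -0.0, -1.0]]
contact_force: [-0.4, 0.1, -0.6]
grip_width: 0.057
grasp_force: 0.0
```

Emit:
play_rows([
  [0.35,[0,0,0],0],
  [0.35,[0,0,0],0],
  [0.35,[0,0,-3],0],
  [0.35,[0,0,-8],0],
  [0.35,[0,0,-15],0],
  [0.35,[0,0,-25],0],
  [0.35,[0,0,-30],0],
  [0.35,[0,0,-30],0],
])

```text
time_s: 49.95
position: [0.495, -0.0085, 0.1813]
tool_rot: [[0.824, -0.567, -0.001], [-0.567, -0.824, 0.0], [-0.001, 0.0, -1.0]]
contact_force: [1.2, -0.0, -0.1]
grip_width: 0.0573
grasp_force: 0.0
```

Emit:
play_rows([
  [0.35,[0,0,-25],0],
  [0.35,[-20,0,-15],0],
  [0.35,[-30,0,0],0],
  [0.35,[-35,0,0],0],
  [0.35,[-30,0,0],0],
  [0.35,[-20,0,0],0],
  [0.35,[0,0,0],0],
  [0.35,[0,0,0],0],
])

```text
time_s: 50.62
position: [0.3845, 0.0681, 0.2208]
tool_rot: [[0.824, -0.566, 0.002], [-0.566, -0.824, -0.0], [0.002, -0.001, -1.0]]
contact_force: [1.0, 0.4, 0.4]
grip_width: 0.0572
grasp_force: 0.0
```

Run:
```python
from h import *
where();t=snap("top","q1t");s=snap("side","q1")
for c,n,lo in((t,"top",45),(s,"side",90)):
    for nm,hs,z,r in(("tin",(95,125),.113,(250,180,330,265) if n=="top" else (200,200,310,290)),("plate",(17,32),.085,(250,195,310,240) if n=="top" else(200,200,320,290))):
        b=blob(c,(hs[0],120 if nm=="tin" else 170,lo if nm=="tin" else lo+30),(hs[1],255,255),r,0)
        if b is None:print(n,nm,None);continue
        q=cv2.minAreaRect((plane(c,b,z)[:,:2]*1000).astype(np.float32));print(n,nm,np.round(q[1],1),round(q[2],1),incarton(np.array(q[0])/1000))
m=cv2.inRange(cv2.cvtColor(s["image"],cv2.COLOR_BGR2HSV),np.array((35,80,20)),np.array((95,255,255)))
for r in range(205,275,4):
    k=np.flatnonzero(m[r,225:290])+225;print(r,(k.min(),k.max()) if len(k) else None,end="; ")
g=np.r_[(C0-29*XC-.3*YC)/1000,.005];print(proj(s,[g,g+[0,0,.04],g+[0,0,.08],g+[0,0,.11]]))
# lamp head from the red shade
h=cv2.cvtColor(t["image"],cv2.COLOR_BGR2HSV);red=cv2.inRange(h,np.array((0,150,40)),np.array((4,255,255)));red[:,:180]=0;red[:,300:]=0;red[190:]=0
y,x=np.nonzero(red);p=plane(t,(x.mean(),y.mean()),.2)[0];print("shade",len(x),p,"q",np.arctan2(-(p[1]+.035),-(p[0]-.7385)))
cv2.imwrite("pics/q.png",np.hstack([np.clip(cv2.resize(t["image"][140:270,200:330],(390,390),interpolation=cv2.INTER_CUBIC)*1.6,0,255).astype(np.uint8),cv2.resize(s["image"][190:300,190:300],(390,390),interpolation=cv2.INTER_CUBIC)]))
```

```text
pos [0.3845 0.0681 0.2208] yaw -124.46 carton [-28.5 134.6] F [1.  0.4 0.4] w 0.057210964048976375
top tin [57.3 56.8] 55.4 [-29.3 -62.7]
top plate [ 30.8 109.4] 55.4 [33.9  1.3]
side tin [58.7 58.8] 55.9 [-32.3 -64.8]
side plate [ 35. 112.] 55.2 [32.7  1.4]
205 None; 209 None; 213 None; 217 None; 221 None; 225 None; 229 None; 233 None; 237 (np.int64(243), np.int64(251)); 241 (np.int64(241), np.int64(254)); 245 (np.int64(242), np.int64(254)); 249 (np.int64(241), np.int64(255)); 253 (np.int64(239), np.int64(255)); 257 (np.int64(239), np.int64(256)); 261 (np.int64(239), np.int64(256)); 265 (np.int64(247), np.int64(255)); 269 None; 273 None; [[249.19095463 267.69963185]
 [248.48249268 257.45705929]
 [247.74777609 246.83491075]
 [247.17861871 238.60633083]]
shade 141 [0.70912936 0.17569354 0.2       ] q -1.432289078351873
```

Run:
```python
from h import *
print(env.get_state()["contact_force"],env.close_job())
```

```text
the job is handed in; nothing more can be done
[ 0.36975474  0.25671094 -0.20612217] None
```

The job is handed in: by my last camera measurements the case, tin and green insulator stand in the carton beside the amber one, the lamp arm is at about -1.43 rad, and no verdict came back on hand-in.

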